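# Make the water bath ready for filling

## Task

The small water bath has been cleaned and must be made ready for filling. Slide the drip pan along the metal plate, without lifting it, from its parking ring to the ring under the drain spout; push the T-handle fully home onto the square stem of the drain valve, the right way round for it to show the valve's setting (bar in line with the pipe when open, across it when closed), and then with it turn the valve clockwise until it is fully closed. Hang every saddle rack that is on the bench over the bar in the tank, in any order, and leave the glassware standing.

Things in the scene. Friction and masses are not known exactly. Their poses are not given: they have to be found in the camera images.
- bath: Small bench water bath (mm), empty, open, fixed on a bare drip plate 4 thick (x -90 to 90, y -330 to 270). Origin: on the bench under the drain valve's stem; z up, y along the drain pipe from tank to spout (robot's left), x away from the robot. Steel tank: outside y -318 to -92, x -83 to 83, walls 6, floor z 72, rim z 190 with a flange 7 wide outside. Pipe at z 82, ball valve at y 0, 32 across.
- bar_top (a point): Middle of the top line of the tank's hanging bar: fixed round steel bar, 10 diameter, along the bath's y, 214 long from end wall to end wall inside the tank, midway between the long walls. Top line z 190, level with the rim; clear for 108 below and 70 either side. Axes as the bath's.
- ring_spout (a point): Centre of the engraved ring (120 diameter) under the down-turned drain spout, on the drip plate's upper face (z 4). The spout (20 diameter) stands over it, its mouth at z 62. Axes as the bath's.
- ring_park (a point): Centre of the like ring where the pan is parked at the start, 125 further along +y. Axes as the bath's.
- drain_stem (a joint): Turn of the valve's upright stem: 0 = fully open, 1.571 = fully closed, a hard stop at each end; grows clockwise seen from above. Starts part-closed (0.35 to 0.75). Stiff: 0.08 N m; stays where it is left.
- stem_seat (a point): On the stem's axis at its foot, on the round gland (26 diameter, z 104 in the bath's frame) where the handle's underside rests. Turns with the stem: x is the direction of the valve's bore, marked by a dark slot on the stem's top; along the pipe when open, across it when closed. Stem 12 x 12 square, faces along x and y, straight to 14 above this point, tapered to 7.6 square at 19.
- t_handle: Loose grey plastic T-handle of the valve, about 90 g. Origin: centre of its underside; z up, x along the T-bar. Hub 38 x 38 x 22 high with a square bore from below, 13.2 wide, 22 deep, faces along x and y; on it a T-bar 60 (x) x 16 (y) x 22, top at z 42. Stands on the bench, any yaw. Home, its origin is at stem_seat; the right way round, its x lies along stem_seat's x (either sense).
- pan: Loose round steel drip pan, 0.3 to 0.45 kg: 110 diameter at the rim, 98 at the foot, 45 high. Origin: centre of its underside, z up. A flat lug points along its own -x, from 50 to 102 out from the centre, 24 wide, 8 thick, mid-height z 36. Starts on the drip plate about the parking ring, lug roughly towards the robot.
- beaker: Glass beaker, 50 diameter, 70 high, standing on the bench near the robot: leave it standing. Origin: centre of its underside, z up.
- bottle: Amber glass jar, capped, 56 diameter, 130 high, standing on the bench in front of the tank: leave it standing. Origin: centre of its underside, z up.
- saddle1: One of up to five alike saddle racks of bent steel sheet, 120 g; may be absent. Hat-shaped: flat crown, top z 75; two upright legs, 26 over their outer faces, 20 clear between, open below; at each leg's foot an outward flange with tube holes, 70 over all in x, 3 thick. 30 long in y. Origin: centre of its underside, z up, x from leg to leg. Stands on the bench on its flanges, any yaw.
- crown1 (a point): Middle of the underside of saddle1's crown, 72 above its origin. It rests on the bar's top line when the rack hangs, legs astride the bar, its y along the bar.
- saddle2: Another saddle rack, exactly like saddle1; may be absent.
- crown2 (a point): Middle of the underside of saddle2's crown, 72 above its origin. It rests on the bar's top line when the rack hangs, legs astride the bar, its y along the bar.
- saddle3: Another saddle rack, exactly like saddle1; may be absent.
- crown3 (a point): Middle of the underside of saddle3's crown, 72 above its origin. It rests on the bar's top line when the rack hangs, legs astride the bar, its y along the bar.
- saddle4: Another saddle rack, exactly like saddle1; may be absent.
- crown4 (a point): Middle of the underside of saddle4's crown, 72 above its origin. It rests on the bar's top line when the rack hangs, legs astride the bar, its y along the bar.
- saddle5: Another saddle rack, exactly like saddle1; may be absent.
- crown5 (a point): Middle of the underside of saddle5's crown, 72 above its origin. It rests on the bar's top line when the rack hangs, legs astride the bar, its y along the bar.
Things that resemble listed ones, but are neither listed nor needed, are in the scene too. Leave any turquoise look-alike of the t_handle alone. Leave any red look-alike of the saddle3 alone.

How it is judged (in metres and radians):
On the way, in this order (a step that is already met when the one before it is completed fails the run):
1. the T-handle is fully home on the stem, the right way round, while the valve is still part-open (horizontal distance between t_handle and stem_seat below 0.004 m and z of t_handle in the frame of stem_seat below 0.003 m and angle between t_handle's own z axis and vertical below 0.1 rad and angle between the x axis of t_handle and the x axis of stem_seat, either way round below 0.25 rad and value of joint drain_stem below 1.3 rad), for 0.2 s.
2. the valve is closed, with the T-handle home on its stem (horizontal distance between t_handle and stem_seat below 0.004 m and z of t_handle in the frame of stem_seat below 0.003 m and angle between t_handle's own z axis and vertical below 0.1 rad and angle between the x axis of t_handle and the x axis of stem_seat, either way round below 0.25 rad and value of joint drain_stem above 1.4 rad), for 0.2 s.
At the end, for the whole second after the job is handed in: Pan flat on the plate within 15 mm of the spout ring; T-handle home on the stem (3 mm in height, 4 mm sideways), bar within 0.25 rad of the bore line; valve above 1.4 rad; every rack hangs upright (0.2 rad) astride the bar, crown within 10 mm of its axis and 6 mm of its top; all at rest (all of step 2 and horizontal distance between pan and ring_spout below 0.015 m and z of pan in the frame of bath below 0.008 m and angle between pan's own z axis and vertical below 0.08 rad and linear speed of each of pan, t_handle below 0.02 m/s and x of crown1 in the frame of bath between -0.01 and 0.01 m and y of crown1 in the frame of bath between -0.308 and -0.102 m and z of crown1 in the frame of bath between 0.185 and 0.196 m and angle between each of saddle1, saddle2, saddle3, saddle4, saddle5's own z axis and vertical below 0.2 rad and linear speed of each of saddle1, saddle2, saddle3, saddle4, saddle5 below 0.03 m/s and x of crown2 in the frame of bath between -0.01 and 0.01 m and y of crown2 in the frame of bath between -0.308 and -0.102 m and z of crown2 in the frame of bath between 0.185 and 0.196 m and x of crown3 in the frame of bath between -0.01 and 0.01 m and y of crown3 in the frame of bath between -0.308 and -0.102 m and z of crown3 in the frame of bath between 0.185 and 0.196 m and x of crown4 in the frame of bath between -0.01 and 0.01 m and y of crown4 in the frame of bath between -0.308 and -0.102 m and z of crown4 in the frame of bath between 0.185 and 0.196 m and x of crown5 in the frame of bath between -0.01 and 0.01 m and y of crown5 in the frame of bath between -0.308 and -0.102 m and z of crown5 in the frame of bath between 0.185 and 0.196 m); the robot touches nothing.
It fails at once if the pan is lifted off the drip plate (more than 12 mm) or tipped (more than 0.3 rad) (z of pan in the frame of bath above 0.016 m or angle between pan's own z axis and vertical above 0.3 rad).
It fails at once if glassware is knocked over (angle between any of beaker, bottle's own z axis and vertical above 0.6 rad).
Of saddle1, saddle2, saddle3, saddle4, saddle5 only 3 to 5 are there at a start; the rules pass over those that are not, and their reading is None.
At some moment in a run one of pan, t_handle may be knocked a few centimetres aside while the robot is not near it.
It also fails if it takes over 210 s, if anything falls off the work surface, if the arm or the gripper's body presses on something with over 40 N, if the wrist force passes 120 N, or if a joint passes its speed limit or range.

## Robot

A 6-joint arm with a two-finger parallel gripper is mounted at the origin on the work surface. World frame = base frame: x ahead of the robot, y to its left, z up, the work surface at z = 0. Lengths are in mm, angles in degrees, forces in N, time in s.
With the tool pointing down it reaches from about 300 to 850 mm from the base axis. Payload 4.2 kg.
Tool frame: the origin (TCP) lies at the very end of the fingers, on their centre line; the grasp point (between the pads) lies 19 mm behind it; z points along the fingers, y is the line along which they close (so a half turn about z gives the same grasp; the last joint's range is limited). The gripper opens to 91 mm and grips with 3 to 60 N. Pads are 32 mm wide; open, the fingers measure 118 mm over their backs; the gripper's body (76 mm by 178 mm) begins 60 mm behind the grasp point.
Start: joints at [-72.995, 18.312, 89.639, -0, 72.044, -1.146], TCP at [179.132, -546.402, 213.976] pointing down, gripper open.
Joint ranges: [-177.97, 177.97], [-48.28, 115.42], [12.27, 149.76], [-77.06, 257.06], [2.81, 150.46], [-146.56, 146.56]. Speed limits (degrees/s): [147.25, 147.25, 180, 180, 180, 180].

## Interface

Orientations are given as [roll, pitch, yaw] about the fixed x, y, z axes, in that order (R = Rz(yaw) Ry(pitch) Rx(roll)).
In Python, from workcell import env, grab_frame gives the robot as it stands. The module is installed in compiled form; this text tells all that it offers.
- The arm moves only by the tool move_arm, never from a script. Its argument "plan" is a list of rows, each an object of numbers: "tx", "ty", "tz": the shift along the tool's x, y, z in cm; "wx", "wy", "wz": the turn, a rotation vector about the tool's x, y, z in rad. In form: [{"tx": .., "ty": .., "tz": .., "wx": .., "wy": .., "wz": ..}, ...]. A call has 1 to 12 rows; each row shifts and turns the commanded pose from where the row before left it, along the tool's axes as they then stand; what a row does not reach is not made up. A row lasts 1/12 s, in which the tool goes at most 41.7 mm and 7.16 degrees, less where a joint would pass 70% of its speed; a pose out of reach is approached as far as the arm can. A call is refused whole if a number of a shift passes 4.17 or a number of a turn 0.125, either way. A call with a gripper value outside its range is refused whole. "gripper" is the finger opening in cm, from 0 to 9.12, set as the call begins (left out, the last holds). The fingers move at their own pace and stop on an object; "force" is the grip in N (left out, the last holds). Time passes only in rows, so rows that do not move let the fingers close. It gives the time, the measured TCP pose, the force, the opening and the grip force at its end, in the units of the state.
- env.state(): the state, without advancing time (a new reading comes with each control period).
- grab_frame(name): name is "scene" or "top" or "wrist"; returns a dict with "color" (400x640x3 uint8, red, green, blue), "vfov" (degrees; the focal length in pixels is half the picture's height over the tangent of half this angle, whatever the lens; pixels are square), "cx", "cy" (the principal point, pixels), "k1" (the pictures are not rectified: a ray, as slopes to the right and down, at radius r is drawn at 1 + k1 r^2 times it, then the intrinsics apply), "view" (4x4, takes a point from world to camera coordinates). Camera axes: x right, y up, looking along -z (the intrinsics and any distortion apply to the point x, -y, -z); pixel columns grow to the right and rows downward; lengths in mm; the calibration is good to about 2 mm. A picture is of the moment at which its call begins. There is no depth.
- env.job_done(): hands the job in; it is judged then, once.
The state is a dict: "time_s": time; "qpos": joint angles; "qvel": joint speeds; "effort": joint torques, N m; "ee_pos": TCP position; "ee_rot": TCP orientation; "force": force on the tool from outside, world axes, zero at the start; "torque": the same for the moment, N m; "gripper_width": finger opening in mm; "gripper_force": force on a finger pad.
Only numpy, scipy, OpenCV 4.12 (cv2) and the standard library are available. Lean on these libraries where they do the work, as an engineer would, in place of code of your own. Each camera call takes 0.05 s, during which the arm holds its last target. There are 200 camera calls.

## Working session

There is one attempt and no reset: what is moved stays moved. The work goes in short steps, Python scripts to look and compute and a tool call to move; the robot and the scene stay as the last step left them, time stands still between calls to the robot, and variables do not carry over. Pictures are saved under pics/ and viewed, at most 14 in all, crops included, and the job is handed in when it is done.

Besides the shell and the picture viewer there is one more tool, called after "Request:" as name([rows], argument=value, ...), one row to a line, values as JSON. move_arm: Moves the arm, as the interface text tells. Its arguments: {"type":"object","properties":{"plan":{"type":"array","items":{"type":"object","properties":{"tx":{"type":"number"},"ty":{"type":"number"},"tz":{"type":"number"},"wx":{"type":"number"},"wy":{"type":"number"},"wz":{"type":"number"}}}},"gripper":{"type":"number"},"force":{"type":"number"}},"required":["plan"]}

```bash
mkdir -p pics; cat > h.py <<'E'
import numpy as np, cv2, json, pickle
from workcell import env, grab_frame
def snap(name,tag):
    f=grab_frame(name); cv2.imwrite(f'pics/{tag}.png',cv2.cvtColor(f['color'],cv2.COLOR_RGB2BGR))
    pickle.dump(f,open(f'pics/{tag}.pkl','wb')); return f
def load(tag): return pickle.load(open(f'pics/{tag}.pkl','rb'))
def K(f):
    h=f['color'].shape[0]; return h/2/np.tan(np.radians(f['vfov'])/2)
def ray(f,u,v):
    F=K(f); d=np.array([(u-f['cx'])/F,(v-f['cy'])/F]); s=d.copy()
    for _ in range(30): s=d/(1+f['k1']*(s@s))
    V=np.array(f['view']); R=V[:3,:3]; o=-R.T@V[:3,3]
    w=R.T@np.array([s[0],-s[1],-1]); return o,w/np.linalg.norm(w)
def atz(f,u,v,z):
    o,w=ray(f,u,v); return o+w*(z-o[2])/w[2]
def tri(*obs):
    A=0;b=0;L=[]
    for f,u,v in obs:
        o,w=ray(f,u,v);P=np.eye(3)-np.outer(w,w);A=A+P;b=b+P@o;L.append((o,P))
    x=np.linalg.solve(A,b); return x,[float(np.linalg.norm(P@(x-o))) for o,P in L]
def proj(f,p):
    V=np.array(f['view']);c=V[:3,:3]@np.array(p)+V[:3,3];s=np.array([c[0],-c[1]])/-c[2]
    s=s*(1+f['k1']*(s@s));return s*K(f)+[f['cx'],f['cy']]
def crop(tag,x0,y0,x1,y1,k,out):
    im=cv2.imread(f'pics/{tag}.png')[y0:y1,x0:x1]; cv2.imwrite(f'pics/{out}.png',cv2.resize(im,None,fx=k,fy=k,interpolation=cv2.INTER_CUBIC))
def st():
    s=env.state(); print(s['time_s'],np.round(s['ee_pos'],1),np.round(s['ee_rot'],2),np.round(s['force'],1),np.round(s['gripper_width'],1),np.round(s['qpos'],1))
E
python3 - <<'E'
from h import *
np.set_printoptions(suppress=True,precision=3)
for n in ['scene','top','wrist']:
    f=snap(n,n+'0'); V=np.array(f['view']); print(n,f['vfov'],f['cx'],f['cy'],f['k1'],-V[:3,:3].T@V[:3,3]); 
st(); print(env.state())
print(V)
E
```

```text
scene 50.76407835565907 321.60420431238373 200.79845411869874 -0.05202579097648397 [1096.588 -291.344 1102.089]
top 49.45966642697049 307.81725378583127 193.94463603692049 -0.01811304839508621 [ 326.278   43.642 1079.274]
wrist 64.19357316048698 317.5940150094979 202.91309862155077 -0.0021833389201539443 [ 254.735 -520.97   383.432]
0.15 [ 179.  -546.   213.3] [-179.92   -0.     18.15] [-0.5 -0.6  0.2] 91.1 [-73.   18.3  89.7  -0.   72.   -1.1]
{'time_s': 0.15, 'qpos': array([-72.994,  18.344,  89.688,  -0.001,  72.046,  -1.146]), 'qvel': array([-0.047, -0.121, -0.182, -0.018,  0.016, -0.13 ]), 'effort': array([  0.001, -41.278, -23.215,   0.073,   0.043,  -0.   ]), 'ee_pos': array([ 179.021, -546.031,  213.324]), 'ee_rot': array([-179.922,   -0.001,   18.152]), 'force': array([-0.49 , -0.579,  0.212]), 'torque': array([-0.05 , -0.021,  0.007]), 'gripper_force': 0.0, 'gripper_width': 91.08052142723811}
[[   0.312   -0.95    -0.001 -573.972]
 [   0.912    0.299   -0.28    30.806]
 [   0.266    0.086    0.96  -391.059]
 [   0.       0.       0.       1.   ]]
```

View pics/top0.png

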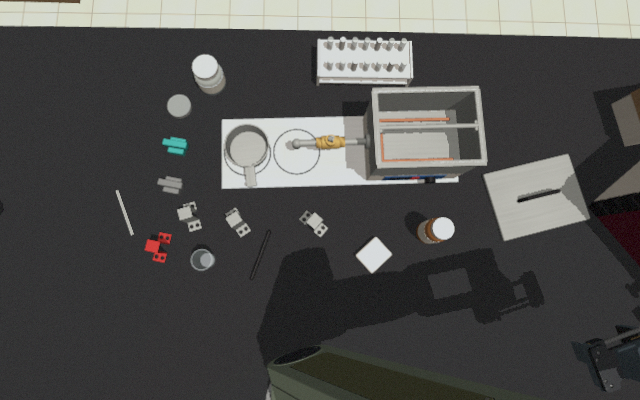

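View pics/scene0.png

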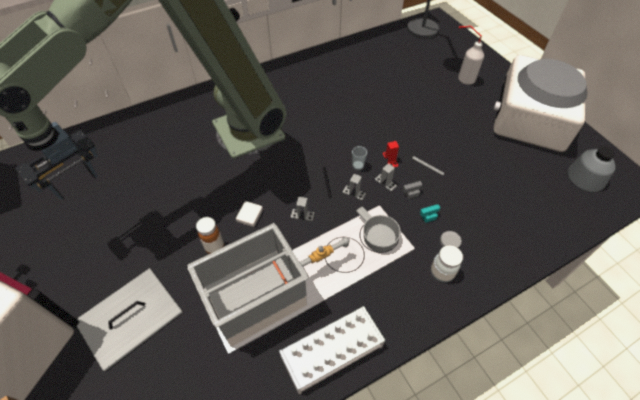

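The top view shows the pan at (246,150), spout ring (297,151), valve (330,142), tank (430,132), three steel saddles at (189,215), (237,222) and (314,223), red decoy (158,247), grey T-handle (170,185), turquoise decoy (175,146), beaker (203,260) and bottle (436,230). I'll enlarge crops of this.

```bash
python3 - <<'E'
from h import *
crop('top0',140,80,340,270,3.1,'t1')
a=cv2.imread('pics/top0.png')[80:190,200:500];b=cv2.imread('pics/scene0.png')[130:260,280:460]
crop('top0',215,80,495,200,2.85,'t2')
crop('scene0',270,140,460,290,4,'s1')
E
```

```text
(no output)
```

View pics/t1.png

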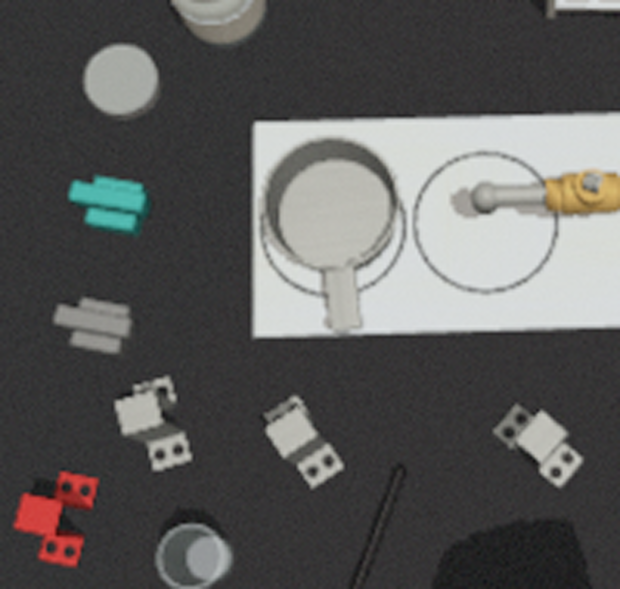

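View pics/t2.png

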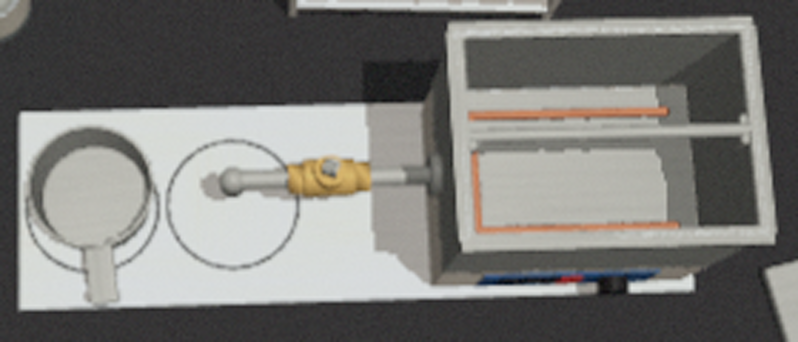

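View pics/s1.png

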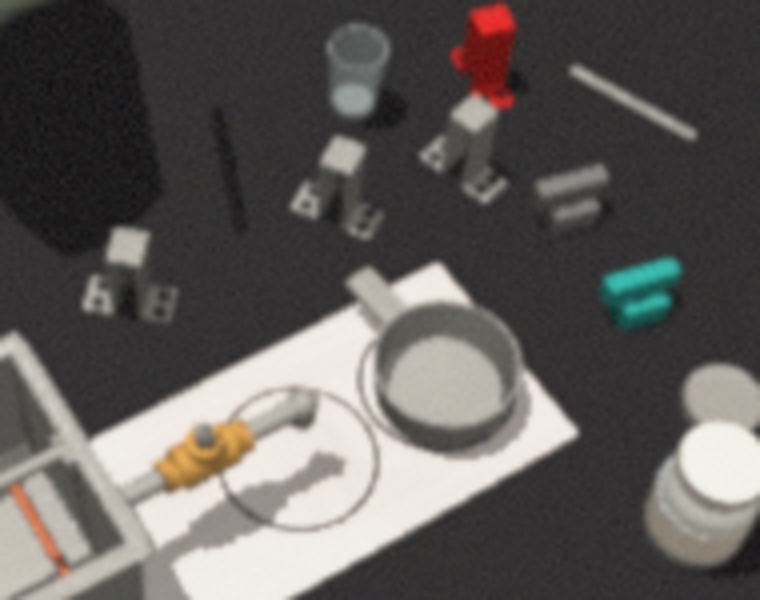

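The crops show the saddle crowns, T-bar, rings, plate corners and tank rim clearly. I'll triangulate from the top and scene pairs and fit the bath pose.

```bash
cat > m.py <<'E'
from h import *
from scipy.optimize import least_squares
np.set_printoptions(suppress=True,precision=1)
T=load('top0');S=load('scene0')
t1=lambda u,v:(T,140+u/3.1,80+v/3.1)
t2=lambda u,v:(T,215+u/2.85,80+v/2.85)
s1=lambda u,v:(S,270+u/4,140+v/4)
E
python3 - <<'E'
from m import *
P={'crownA':(t1(140,412),s1(474,112)),'crownB':(t1(293,432),s1(343,155)),'crownC':(t1(543,437),s1(128,245)),
'tbar':(t1(93,320),s1(572,180)),'stemtop':(t2(330,166),s1(204,434)),'ringsp':(t2(233,204),s1(301,458)),
'cornN':(t2(19,309),s1(438,262)),'cornF':(t2(19,113),s1(578,433)),'panrim':(t1(332,203),s1(448,372)),'lugend':(t1(344,325),s1(356,275)),'lugroot':(t1(341,268),s1(394,308)),
'beaker':(t1(193,556),s1(358,45))}
for k,v in P.items(): print(k,*tri(*v))
# bath fit
B=[((-90,270,4),t2(19,309)),((90,270,4),t2(19,113)),((-90,-330,4),t2(693,291)),((-90,270,4),s1(438,262)),((90,270,4),s1(578,433)),
((90,-85,190),t2(448,22)),((90,-325,190),t2(752,17)),((-90,-325,190),t2(775,241)),((-90,-85,190),t2(464,248)),((0,0,123),t2(330,166)),((0,0,123),s1(204,434))]
def res(p,full=False):
    c,s=np.cos(p[2]),np.sin(p[2]);r=[]
    for b,o in B:
        w=[p[0]+c*b[0]-s*b[1],p[1]+s*b[0]+c*b[1],b[2]+p[3]]
        r+=list(proj(o[0],w)-o[1:])
    return r
r=least_squares(res,[450,0,0,0]);print(r.x,np.degrees(r.x[2]));print(np.array(r.fun).reshape(-1,2))
E
```

```text
crownA [441.5 305.9  73.4] [1.9231900814760792, 1.9231900814761975]
crownB [428.1 191.9  71.7] [2.415351049261113, 2.415351049261085]
crownC [426.2   4.9  73.6] [2.619638406064311, 2.619638406064351]
tbar [516.9 354.4  41.1] [1.8191774548856188, 1.8191774548855792]
stemtop [613.8 -30.2 111.6] [1.048411344440317, 1.0484113444401892]
ringsp [610.9  50.3   1.1] [3.12885536896051, 3.1288553689604424]
cornN [512.2 236.    2.1] [1.5130220491883968, 1.5130220491884327]
cornF [692.1 243.3   1.7] [1.6449216699809428, 1.6449216699809401]
panrim [615.7 172.5  33.9] [2.1990405167007365, 2.1990405167007476]
lugend [514.3 156.9  42. ] [0.26740355979368247, 0.2674035597937078]
lugroot [558.2 160.8  51.8] [1.1527629576645693, 1.1527629576646172]
beaker [335.6 262.3  71.9] [2.3854728836636085, 2.385472883663579]
[613.6 -31.9   0.   -3.4] 2.3698745266271035
[[ 0.3 -0.3]
 [ 0.2 -0.2]
 [-0.2 -0.7]
 [-0.9  0.7]
 [-1.   0.6]
 [-1.3 -0.3]
 [ 0.3 -0.6]
 [ 0.5  0.5]
 [-2.   1.1]
 [ 0.6 -1.1]
 [-1.  -1.2]]
```

Request:
move_arm([
  {"tx": 2.4,"ty": -3.0},
  {"tx": 2.4,"ty": -3.0},
  {"tx": 2.4,"ty": -3.0},
  {"tx": 2.4,"ty": -3.0},
  {"tx": 2.4,"ty": -3.0},
  {"tx": 2.4,"ty": -3.0},
  {"tx": 2.4,"ty": -3.0},
  {"tx": 2.4,"ty": -3.0},
  {"tx": 2.4,"ty": -3.0},
  {"tx": 2.4,"ty": -3.0},
])

```text
schema error: expected keys tx, ty, tz, wx, wy, wz
```

Request:
move_arm([
  {"tx": 2.4,"ty": -3.0},
  {"tx": 2.4,"ty": -3.0},
  {"tx": 2.4,"ty": -3.0},
  {"tx": 2.4,"ty": -3.0},
  {"tx": 2.4,"ty": -3.0},
  {"tx": 2.4,"ty": -3.0},
  {"tx": 2.4,"ty": -3.0},
  {"tx": 2.4,"ty": -3.0},
  {"tx": 2.4,"ty": -3.0},
  {},
  {},
])

```text
schema error: expected keys tx, ty, tz, wx, wy, wz
```

```bash
python3 - <<'E'
from h import *
st(); f=snap('wrist','w1'); snap('top','top1')
im=cv2.imread('pics/w1.png'); cv2.imwrite('pics/w1b.png',cv2.resize(im,(800,500),interpolation=cv2.INTER_CUBIC))
E
```

```text
0.15 [ 179.  -546.   213.3] [-179.92   -0.     18.15] [-0.5 -0.6  0.2] 91.1 [-73.   18.3  89.7  -0.   72.   -1.1]
```

View pics/w1b.png

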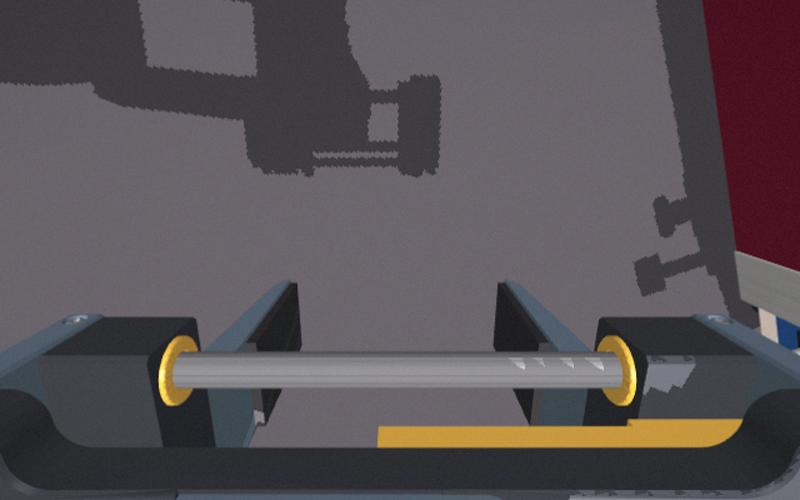

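Request:
move_arm([
  {"tx": 2.9,"ty": -2.5,"tz": 0,"wx": 0,"wy": 0,"wz": 0},
  {"tx": 2.9,"ty": -2.5,"tz": 0,"wx": 0,"wy": 0,"wz": 0},
  {"tx": 2.9,"ty": -2.5,"tz": 0,"wx": 0,"wy": 0,"wz": 0},
  {"tx": 2.9,"ty": -2.5,"tz": 0,"wx": 0,"wy": 0,"wz": 0},
  {"tx": 2.9,"ty": -2.5,"tz": 0,"wx": 0,"wy": 0,"wz": 0},
  {"tx": 2.9,"ty": -2.5,"tz": 0,"wx": 0,"wy": 0,"wz": 0},
  {"tx": 2.9,"ty": -2.5,"tz": 0,"wx": 0,"wy": 0,"wz": 0},
  {"tx": 2.9,"ty": -2.5,"tz": 0,"wx": 0,"wy": 0,"wz": 0},
  {"tx": 2.9,"ty": -2.5,"tz": 0,"wx": 0,"wy": 0,"wz": 0},
  {"tx": 2.9,"ty": -2.5,"tz": 0,"wx": 0,"wy": 0,"wz": 0},
  {"tx": 2.9,"ty": -2.5,"tz": 0,"wx": 0,"wy": 0,"wz": 0},
])

```text
time_s: 1.17
ee_pos: [397.1, -184.0, 214.1]
ee_rot: [180.0, -0.0, 18.1]
force: [-0.1, -0.3, 0.3]
gripper_width: 90.9
gripper_force: 0.0
```

Request:
move_arm([
  {"tx": 0.5,"ty": -3.6,"tz": 0,"wx": 0,"wy": 0,"wz": 0},
  {"tx": 0.5,"ty": -3.6,"tz": 0,"wx": 0,"wy": 0,"wz": 0},
  {"tx": 0.5,"ty": -3.6,"tz": 0,"wx": 0,"wy": 0,"wz": 0},
  {"tx": 0.5,"ty": -3.6,"tz": 0,"wx": 0,"wy": 0,"wz": 0},
  {"tx": 0.5,"ty": -3.6,"tz": 0,"wx": 0,"wy": 0,"wz": 0},
  {"tx": 0.5,"ty": -3.6,"tz": 0,"wx": 0,"wy": 0,"wz": 0},
  {"tx": 0.5,"ty": -3.6,"tz": 0,"wx": 0,"wy": 0,"wz": 0},
  {"tx": 0.5,"ty": -3.6,"tz": 0,"wx": 0,"wy": 0,"wz": 0},
  {"tx": 0.5,"ty": -3.6,"tz": 0,"wx": 0,"wy": 0,"wz": 0},
  {"tx": 0.5,"ty": -3.6,"tz": 0,"wx": 0,"wy": 0,"wz": 0},
  {"tx": 0,"ty": 0,"tz": 0,"wx": 0,"wy": 0,"wz": 0},
  {"tx": 0,"ty": 0,"tz": 0,"wx": 0,"wy": 0,"wz": 0},
])

```text
time_s: 2.17
ee_pos: [331.4, 173.2, 213.9]
ee_rot: [180.0, 0.0, 18.4]
force: [0.9, -0.6, -0.1]
gripper_width: 91.2
gripper_force: 0.0
```

```bash
python3 - <<'E'
from h import *
st(); f=snap('wrist','w1'); snap('top','top1')
im=cv2.imread('pics/w1.png'); cv2.imwrite('pics/w1b.png',cv2.resize(im,(800,500),interpolation=cv2.INTER_CUBIC))
E
```

```text
2.1667 [331.4 173.2 213.9] [1.7997e+02 1.0000e-02 1.8440e+01] [ 0.9 -0.6 -0.1] 91.2 [ 25.9  -0.2 112.6  -0.   67.6  97.4]
```

View pics/w1b.png

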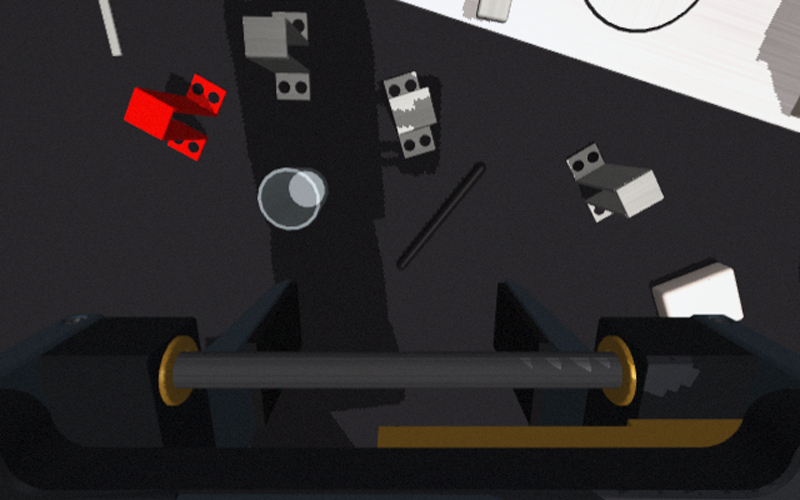

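The wrist view shows crown A at (266,36), B at (411,107), C at (640,193), plus flange holes and the beaker at (293,198) (800-wide pixels). The orientations can be read from the crown corners.

```bash
cat > m2.py <<'E'
from m import *
W=load('w1'); w1=lambda u,v:(W,u/1.25,v/1.25)
E
python3 - <<'E'
from m2 import *
C={'A':[(243,17),(285,14),(287,55),(247,57)],'B':[(389,98),(430,88),(436,126),(397,133)],'C':[(614,190),(655,169),(664,192),(627,217)]}
X={'A':(t1(140,412),s1(474,112)),'B':(t1(293,432),s1(343,155)),'C':(t1(543,437),s1(128,245))}
Fl={'A':[(298,26),(293,87)],'B':[(401,84),(417,142)],'C':[(585,160),(600,210)]}
Ho={'A':[(285,87),(301,87)],'B':[(410,145),(425,141)],'C':[(578,165),(592,157)]}
for k in C:
    q=[atz(*w1(*p),75)[:2] for p in C[k]]
    c=np.mean(q,0)
    e=[q[(i+1)%4]-q[i] for i in range(4)]
    print(k,'crown@75',c,'edges',[(round(float(np.hypot(*d)),1),round(float(np.degrees(np.arctan2(d[1],d[0])))%180,1)) for d in e])
    f=[atz(*w1(*p),3)[:2] for p in Fl[k]]; d=f[1]-f[0]; print('  flange',f,np.hypot(*d),np.degrees(np.arctan2(d[1],d[0]))%180)
    h=[atz(*w1(*p),3)[:2] for p in Ho[k]]; d=h[1]-h[0]; print('  holes dir(y)',np.degrees(np.arctan2(d[1],d[0]))%180)
    m=np.mean(C[k],0); print('  tri3',*tri(w1(*m),*X[k]), 'tri tw',*tri(w1(*m),X[k][0]))
print('beaker rim',tri(w1(291,198),t1(193,556)))
E
```

```text
A crown@75 [442.5 307.1] edges [(29.1, 112.0), (25.7, 17.1), (28.4, 111.0), (25.1, 18.7)]
  flange [array([467.1, 307.8]), array([418.7, 299.8])] 49.03674989532097 9.315026142726765
  holes dir(y) 108.42067042296368
  tri3 [442.  306.2  74.2] [1.3953818911051128, 2.6323605450212195, 1.2451195235588537] tri tw [437.2 293.6 113.7] [1.0242886723654967, 1.0242886723654447]
B crown@75 [428.1 193.4] edges [(30.3, 121.3), (26.6, 29.4), (29.2, 118.2), (25.0, 31.9)]
  flange [array([451.4, 209.7]), array([409.1, 179.9])] 51.70413550503832 35.156587111754874
  holes dir(y) 122.90914029468615
  tri3 [428.2 192.5  71.2] [0.915809844929419, 2.874877448809085, 1.9772138122881362] tri tw [429.8 193.   48.4] [0.3105722092228311, 0.3105722092227541]
C crown@75 [428.    7.5] edges [(33.0, 137.3), (20.2, 48.6), (32.2, 146.0), (25.1, 50.9)]
  flange [array([443.5,  25.9]), array([405.3,  -8.7])] 51.440571713151435 42.18553000006068
  holes dir(y) 139.45847158179618
  tri3 [426.9   5.3  73. ] [1.6800062844044759, 3.2899408324525687, 2.1070701311061137] tri tw [427.3   2.1  66. ] [1.4525894036332037, 1.4525894036331592]
beaker rim (array([334.7, 264.4,  58.4]), [1.4379208055848856, 1.4379208055848811])
```

Request:
move_arm([
  {"tx": 3.2,"ty": -0.7,"tz": 1.2,"wx": 0,"wy": 0,"wz": 0},
  {"tx": 3.2,"ty": -0.7,"tz": 1.2,"wx": 0,"wy": 0,"wz": 0},
  {"tx": 3.2,"ty": -0.7,"tz": 1.2,"wx": 0,"wy": 0,"wz": 0},
  {"tx": 3.2,"ty": -0.7,"tz": 1.2,"wx": 0,"wy": 0,"wz": 0},
  {"tx": 3.2,"ty": -0.7,"tz": 1.2,"wx": 0,"wy": 0,"wz": 0},
  {"tx": 3.2,"ty": -0.7,"tz": 1.2,"wx": 0,"wy": 0,"wz": 0},
])

```text
time_s: 2.77
ee_pos: [503.5, 269.9, 141.1]
ee_rot: [180.0, 0.0, 17.9]
force: [-0.5, 0.7, 0.3]
gripper_width: 91.3
gripper_force: 0.0
```

Request:
move_arm([
  {"tx": 0,"ty": 0,"tz": 0,"wx": 0,"wy": 0,"wz": -0.115},
  {"tx": 0,"ty": 0,"tz": 0,"wx": 0,"wy": 0,"wz": -0.115},
  {"tx": 0,"ty": 0,"tz": 0,"wx": 0,"wy": 0,"wz": -0.115},
  {"tx": 0,"ty": 0,"tz": 0,"wx": 0,"wy": 0,"wz": -0.115},
  {"tx": 0,"ty": 0,"tz": 0,"wx": 0,"wy": 0,"wz": -0.115},
  {"tx": 0,"ty": 0,"tz": 0,"wx": 0,"wy": 0,"wz": -0.115},
  {"tx": 0,"ty": 0,"tz": 0,"wx": 0,"wy": 0,"wz": -0.115},
  {"tx": 0,"ty": 0,"tz": 0,"wx": 0,"wy": 0,"wz": -0.115},
  {"tx": 0,"ty": 0,"tz": 0,"wx": 0,"wy": 0,"wz": -0.115},
  {"tx": 0,"ty": 0,"tz": 0,"wx": 0,"wy": 0,"wz": 0},
  {"tx": 0,"ty": 0,"tz": 0,"wx": 0,"wy": 0,"wz": 0},
])

```text
time_s: 3.68
ee_pos: [502.1, 269.8, 141.9]
ee_rot: [180.0, 0.0, 77.1]
force: [-1.1, 0.5, -0.5]
gripper_width: 90.9
gripper_force: 0.0
```

```bash
python3 - <<'E'
from h import *
st(); f=snap('wrist','w2')
p=proj(f,[517,354,42]);print(p)
x,y=int(p[0]),int(p[1]); crop('w2',x-75,max(0,y-60),x+75,max(0,y-60)+120,5,'w2b')
print(x-75,max(0,y-60))
E
```

```text
3.6833 [502.1 269.8 141.9] [1.800e+02 3.000e-02 7.712e+01] [-1.1  0.5 -0.5] 90.9 [27.1 21.  96.6 -0.  62.5 40. ]
[312.00588191 102.7359602 ]
237 42
```

View pics/w2b.png

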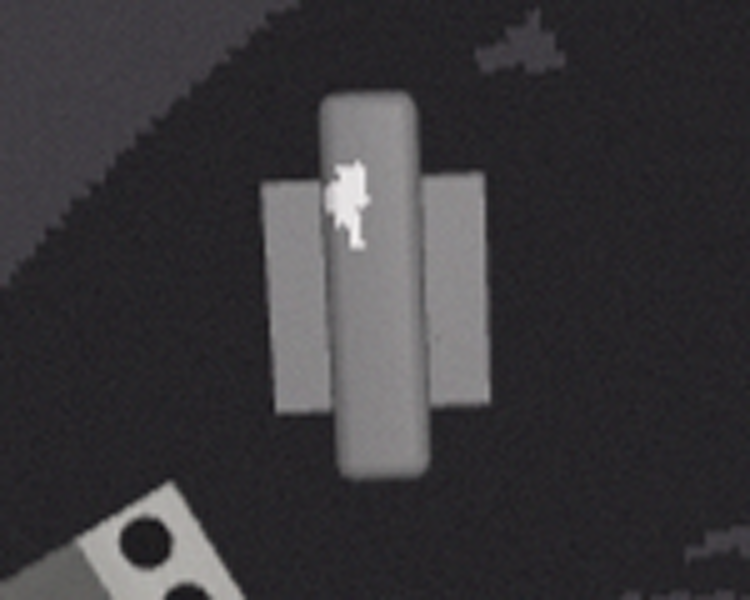

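The bar fills crop corners (321,93)–(430,479) with its centre at about (376,286). The hub sits symmetrically below it.

```bash
cat >> h.py <<'E'
def rel(p,yaw=None,s=None):
    s=s or env.state(); e=np.array(s['ee_pos']); y=np.radians(s['ee_rot'][2]); d=np.array(p)-e[:len(p)]
    print('tool dx %.1f dy %.1f mm'%(np.cos(y)*d[0]+np.sin(y)*d[1], np.sin(y)*d[0]-np.cos(y)*d[1]), 'dz %.1f'%(-d[2]) if len(p)>2 else '', '' if yaw is None else 'wz %.3f'%(-np.radians((yaw-np.degrees(y)+90)%180-90)))
E
python3 - <<'E'
from m2 import *
f=load('w2');g=lambda u,v,z:atz(f,237+u/5,42+v/5,z)
a=g(368,93,42);b=g(384,479,42);c=g(321,286,42);d=g(423,286,42)
print(a,b,np.linalg.norm(a-b),np.linalg.norm(c-d),(a+b)/2,np.degrees(np.arctan2(*(a-b)[[1,0]])))
print(tri((f,237+376/5,42+286/5),t1(93,320)),tri((f,237+376/5,42+286/5),s1(572,180)))
h=[g(262,183,22),g(484,172,22),g(490,404,22),g(275,413,22)];print('hub',np.mean(h,0),[np.linalg.norm(h[i]-h[i-1]) for i in range(4)])
rel((a+b)[:2]/2,np.degrees(np.arctan2(*(a-b)[[1,0]])))
E
```

```text
[523.1 384.8  42. ] [512.1 326.5  42. ] 59.327908002631204 16.44092388370776 [517.6 355.7  42. ] 79.34547616461779
(array([518.1, 356.8,  28.4]), [0.4923400323840848, 0.4923400323841569]) (array([517.6, 356.5,  41.3]), [0.2729200028641914, 0.27292000286418083])
hub [517.6 355.7  22. ] [np.float64(38.08867236876947), np.float64(37.80075907448521), np.float64(38.30558110930189), np.float64(38.03532034695627)]
tool dx 86.8 dy -3.7 mm  wz -0.038
```

Request:
move_arm([
  {"tx": 2.9,"ty": -0.12,"tz": 0,"wx": 0,"wy": 0,"wz": 0},
  {"tx": 2.9,"ty": -0.12,"tz": 0,"wx": 0,"wy": 0,"wz": 0},
  {"tx": 2.9,"ty": -0.13,"tz": 0,"wx": 0,"wy": 0,"wz": -0.038},
  {"tx": 0,"ty": 0,"tz": 3.0,"wx": 0,"wy": 0,"wz": 0},
  {"tx": 0,"ty": 0,"tz": 3.0,"wx": 0,"wy": 0,"wz": 0},
  {"tx": 0,"ty": 0,"tz": 3.0,"wx": 0,"wy": 0,"wz": 0},
  {"tx": 0,"ty": 0,"tz": 2.0,"wx": 0,"wy": 0,"wz": 0},
  {"tx": 0,"ty": 0,"tz": 0,"wx": 0,"wy": 0,"wz": 0},
  {"tx": 0,"ty": 0,"tz": 0,"wx": 0,"wy": 0,"wz": 0},
  {"tx": 0,"ty": 0,"tz": 0,"wx": 0,"wy": 0,"wz": 0},
], gripper=4.0, force=15)

```text
time_s: 4.57
ee_pos: [517.8, 357.7, 33.3]
ee_rot: [179.9, -0.1, 79.5]
force: [0.6, -0.2, 1.2]
gripper_width: 40.5
gripper_force: 0.0
```

```bash
python3 - <<'E'
from h import *
st(); rel([517.6,355.7,24.5],79.3)
E
```

```text
4.5667 [517.8 357.7  33.3] [ 1.7989e+02 -1.0000e-01  7.9550e+01] [ 0.6 -0.2  1.2] 40.5 [33.6 31.9 95.6 -0.  52.4 44. ]
tool dx -2.0 dy 0.1 mm dz 8.8 wz 0.004
```

Request:
move_arm([
  {"tx": -0.2,"ty": 0,"tz": 0.9,"wx": 0,"wy": 0,"wz": 0},
  {"tx": 0,"ty": 0,"tz": 0,"wx": 0,"wy": 0,"wz": 0},
  {"tx": 0,"ty": 0,"tz": 0,"wx": 0,"wy": 0,"wz": 0},
])

```text
time_s: 4.82
ee_pos: [516.4, 355.3, 23.4]
ee_rot: [180.0, -0.0, 79.6]
force: [-0.7, -0.4, 0.4]
gripper_width: 40.0
gripper_force: 0.0
```

Request:
move_arm([
  {"tx": 0,"ty": 0,"tz": 0,"wx": 0,"wy": 0,"wz": 0},
  {"tx": 0,"ty": 0,"tz": 0,"wx": 0,"wy": 0,"wz": 0},
  {"tx": 0,"ty": 0,"tz": 0,"wx": 0,"wy": 0,"wz": 0},
  {"tx": 0,"ty": 0,"tz": 0,"wx": 0,"wy": 0,"wz": 0},
  {"tx": 0,"ty": 0,"tz": 0,"wx": 0,"wy": 0,"wz": 0},
  {"tx": 0,"ty": 0,"tz": 0,"wx": 0,"wy": 0,"wz": 0},
  {"tx": 0,"ty": 0,"tz": 0,"wx": 0,"wy": 0,"wz": 0},
  {"tx": 0,"ty": 0,"tz": 0,"wx": 0,"wy": 0,"wz": 0},
], gripper=0.5, force=30)

```text
time_s: 5.48
ee_pos: [516.4, 355.5, 23.1]
ee_rot: [180.0, -0.0, 79.6]
force: [-0.3, 1.1, 2.1]
gripper_width: 15.7
gripper_force: 30.0
```

```bash
python3 - <<'E'
from h import *
st(); rel([517.6,355.7,24.5],79.3)
E
```

```text
5.4833 [516.4 355.5  23.1] [ 1.7998e+02 -1.0000e-02  7.9630e+01] [-0.3  1.1  2.1] 15.7 [33.5 32.4 96.4 -0.  51.2 43.9]
tool dx 0.4 dy 1.2 mm dz -1.4 wz 0.006
```

Request:
move_arm([
  {"tx": 0,"ty": 0,"tz": -4.1,"wx": 0,"wy": 0,"wz": 0},
  {"tx": 0,"ty": 0,"tz": -4.1,"wx": 0,"wy": 0,"wz": 0},
  {"tx": 0,"ty": 0,"tz": -4.1,"wx": 0,"wy": 0,"wz": 0},
  {"tx": 0,"ty": 0,"tz": -4.1,"wx": 0,"wy": 0,"wz": 0},
  {"tx": 0,"ty": 0,"tz": -4.1,"wx": 0,"wy": 0,"wz": 0},
])

```text
time_s: 5.9
ee_pos: [515.7, 355.1, 229.6]
ee_rot: [-180.0, 0.0, 79.6]
force: [1.8, 0.9, -1.1]
gripper_width: 16.0
gripper_force: 30.0
```

Request:
move_arm([
  {"tx": -3.64,"ty": 1.17,"tz": 0,"wx": 0,"wy": 0,"wz": 0},
  {"tx": -3.64,"ty": 1.17,"tz": 0,"wx": 0,"wy": 0,"wz": 0},
  {"tx": -3.64,"ty": 1.17,"tz": 0,"wx": 0,"wy": 0,"wz": 0},
  {"tx": -3.64,"ty": 1.17,"tz": 0,"wx": 0,"wy": 0,"wz": 0},
  {"tx": -3.64,"ty": 1.17,"tz": 0,"wx": 0,"wy": 0,"wz": 0},
  {"tx": -3.64,"ty": 1.17,"tz": 0,"wx": 0,"wy": 0,"wz": 0},
  {"tx": -3.64,"ty": 1.17,"tz": 0,"wx": 0,"wy": 0,"wz": 0},
  {"tx": -3.64,"ty": 1.17,"tz": 0,"wx": 0,"wy": 0,"wz": 0},
  {"tx": -3.64,"ty": 1.17,"tz": 0,"wx": 0,"wy": 0,"wz": 0},
  {"tx": -3.64,"ty": 1.17,"tz": 0,"wx": 0,"wy": 0,"wz": 0},
  {"tx": -3.64,"ty": 1.17,"tz": 0,"wx": 0,"wy": 0,"wz": 0},
  {"tx": -3.64,"ty": 1.17,"tz": 0,"wx": 0,"wy": 0,"wz": 0},
])

```text
time_s: 6.9
ee_pos: [575.3, -101.4, 227.6]
ee_rot: [-180.0, -0.0, 79.6]
force: [0.5, -0.1, -0.9]
gripper_width: 16.3
gripper_force: 30.0
```

Request:
move_arm([
  {"tx": 0,"ty": 0,"tz": 0,"wx": 0,"wy": 0,"wz": 0.114},
  {"tx": 0,"ty": 0,"tz": 0,"wx": 0,"wy": 0,"wz": 0.114},
  {"tx": 0,"ty": 0,"tz": 0,"wx": 0,"wy": 0,"wz": 0.114},
  {"tx": 0,"ty": 0,"tz": 0,"wx": 0,"wy": 0,"wz": 0},
  {"tx": 0,"ty": 0,"tz": 0,"wx": 0,"wy": 0,"wz": 0},
])

```text
time_s: 7.32
ee_pos: [575.5, -99.5, 227.5]
ee_rot: [-180.0, 0.0, 60.2]
force: [-0.9, -0.1, -0.7]
gripper_width: 15.6
gripper_force: 30.0
```

```bash
python3 - <<'E'
from h import *
st(); f=snap('wrist','w3')
p=proj(f,[613.6,-31,123]);print(p)
x,y=int(p[0]),int(p[1]); y0=max(0,y-50);crop('w3',x-65,y0,x+65,y0+100,6,'w3b')
print(x-65,y0)
E
```

```text
7.3167 [575.5 -99.5 227.5] [-1.7996e+02  2.0000e-02  6.0190e+01] [-0.9 -0.1 -0.7] 15.6 [-10.9  18.7  87.1  -0.   74.3  18.9]
[316.3269998  111.82272456]
251 61
```

View pics/w3b.png

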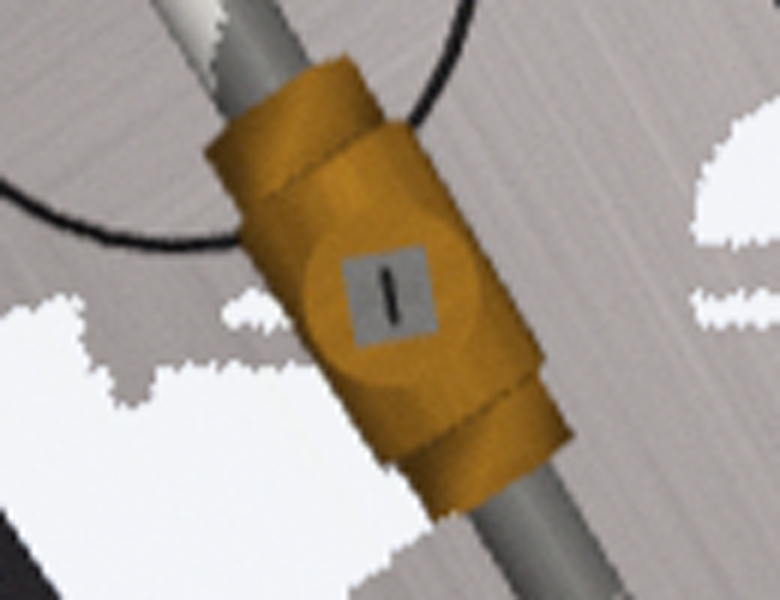

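The valve picture shows the stem square with corners (343,262) to (438,330), its slot running from (385,268) to (394,324), and the gland circle centred at about (391,297).

```bash
python3 - <<'E'
from m2 import *
f=load('w3');G=lambda u,v,z:atz(f,251+u/6,61+v/6,z)
a=G(385,268,123);b=G(394,324,123);q=[G(*p,118) for p in [(343,262),(424,247),(438,330),(358,347)]]
print('slot',(a+b)/2,np.degrees(np.arctan2(*(a-b)[[1,0]])))
print('sq',np.mean(q,0),[(np.linalg.norm(q[i]-q[i-1]),np.degrees(np.arctan2(*(q[i]-q[i-1])[[1,0]]))%90) for i in range(4)])
print('gland',G(391,297,104))
print(tri((f,251+390/6,61+296/6),t2(330,166)),tri((f,251+390/6,61+296/6),s1(204,434)))
# pipe dir
a=G(350,57,90);b=G(573,435,90);print('pipe',np.degrees(np.arctan2(*(a-b)[[1,0]])))
rel([613.6,-31])
E
```

```text
slot [613.9 -29.8 123. ] 69.61416713615824
sq [614. -30. 118.] [(np.float64(11.673640529224011), np.float64(70.19826793874873)), (np.float64(11.490532911944285), np.float64(70.22515087923817)), (np.float64(11.355935533470921), np.float64(70.42216201856438)), (np.float64(11.53943355145462), np.float64(71.80315121959785))]
gland [613.9 -30.  104. ]
(array([613.7, -30.5, 110.9]), [0.7073337070486613, 0.7073337070487447]) (array([614.1, -29.5, 111.7]), [0.3329933258541094, 0.3329933258540337])
pipe 92.30419855982468
tool dx 78.2 dy -0.9 mm
```

Request:
move_arm([
  {"tx": 0,"ty": 0,"tz": 0,"wx": 0,"wy": 0,"wz": -0.088},
  {"tx": 0,"ty": 0,"tz": 0,"wx": 0,"wy": 0,"wz": -0.088},
  {"tx": 2.6,"ty": 0.42,"tz": 0,"wx": 0,"wy": 0,"wz": 0},
  {"tx": 2.6,"ty": 0.42,"tz": 0,"wx": 0,"wy": 0,"wz": 0},
  {"tx": 2.6,"ty": 0.42,"tz": 0,"wx": 0,"wy": 0,"wz": 0},
  {"tx": 0,"ty": 0,"tz": 2.4,"wx": 0,"wy": 0,"wz": 0},
  {"tx": 0,"ty": 0,"tz": 2.4,"wx": 0,"wy": 0,"wz": 0},
  {"tx": 0,"ty": 0,"tz": 2.4,"wx": 0,"wy": 0,"wz": 0},
  {"tx": 0,"ty": 0,"tz": 0,"wx": 0,"wy": 0,"wz": 0},
  {"tx": 0,"ty": 0,"tz": 0,"wx": 0,"wy": 0,"wz": 0},
  {"tx": 0,"ty": 0,"tz": 0,"wx": 0,"wy": 0,"wz": 0},
])

```text
time_s: 8.28
ee_pos: [615.0, -30.4, 157.3]
ee_rot: [179.9, -0.0, 70.2]
force: [0.3, 0.5, -0.2]
gripper_width: 15.8
gripper_force: 30.0
```

```bash
python3 - <<'E'
from h import *
st(); rel([613.5,-30.4,127],70.3)
E
```

```text
8.2833 [615.  -30.4 157.3] [ 1.7987e+02 -3.0000e-02  7.0170e+01] [ 0.3  0.5 -0.2] 15.8 [-3.9 24.1 89.1 -0.  66.7 15.9]
tool dx -0.5 dy -1.4 mm dz 30.3 wz -0.002
```

Request:
move_arm([
  {"tx": -0.05,"ty": -0.12,"tz": 0.5,"wx": 0,"wy": 0,"wz": 0},
  {"tx": 0,"ty": 0,"tz": 0.5,"wx": 0,"wy": 0,"wz": 0},
  {"tx": 0,"ty": 0,"tz": 0,"wx": 0,"wy": 0,"wz": 0},
  {"tx": 0,"ty": 0,"tz": 0,"wx": 0,"wy": 0,"wz": 0},
  {"tx": 0,"ty": 0,"tz": 0,"wx": 0,"wy": 0,"wz": 0},
])

```text
time_s: 8.7
ee_pos: [612.9, -30.6, 146.3]
ee_rot: [180.0, -0.0, 70.1]
force: [0.0, 1.4, 0.4]
gripper_width: 16.2
gripper_force: 30.0
```

Request:
move_arm([
  {"tx": 0,"ty": 0,"tz": 0.3,"wx": 0,"wy": 0,"wz": 0},
  {"tx": 0,"ty": 0,"tz": 0.3,"wx": 0,"wy": 0,"wz": 0},
  {"tx": 0,"ty": 0,"tz": 0.2,"wx": 0,"wy": 0,"wz": 0},
  {"tx": 0,"ty": 0,"tz": 0,"wx": 0,"wy": 0,"wz": 0},
  {"tx": 0,"ty": 0,"tz": 0,"wx": 0,"wy": 0,"wz": 0},
])

```text
time_s: 9.12
ee_pos: [612.7, -30.5, 137.7]
ee_rot: [-180.0, 0.0, 70.1]
force: [1.0, -0.0, -0.8]
gripper_width: 15.9
gripper_force: 30.0
```

Request:
move_arm([
  {"tx": 0,"ty": 0,"tz": 0.3,"wx": 0,"wy": 0,"wz": 0},
  {"tx": 0,"ty": 0,"tz": 0.3,"wx": 0,"wy": 0,"wz": 0},
  {"tx": 0,"ty": 0,"tz": 0.3,"wx": 0,"wy": 0,"wz": 0},
  {"tx": 0,"ty": 0,"tz": 0.2,"wx": 0,"wy": 0,"wz": 0},
  {"tx": 0,"ty": 0,"tz": 0,"wx": 0,"wy": 0,"wz": 0},
  {"tx": 0,"ty": 0,"tz": 0,"wx": 0,"wy": 0,"wz": 0},
  {"tx": 0,"ty": 0,"tz": 0,"wx": 0,"wy": 0,"wz": 0},
])

```text
time_s: 9.7
ee_pos: [612.7, -30.5, 127.1]
ee_rot: [-180.0, 0.0, 70.1]
force: [-0.9, 0.8, 2.0]
gripper_width: 15.5
gripper_force: 30.0
```

Request:
move_arm([
  {"tx": 0,"ty": 0,"tz": 0.15,"wx": 0,"wy": 0,"wz": 0},
  {"tx": 0,"ty": 0,"tz": 0,"wx": 0,"wy": 0,"wz": 0},
  {"tx": 0,"ty": 0,"tz": 0,"wx": 0,"wy": 0,"wz": 0},
  {"tx": 0,"ty": 0,"tz": 0,"wx": 0,"wy": 0,"wz": 0},
])

```text
time_s: 10.03
ee_pos: [612.7, -30.5, 127.1]
ee_rot: [180.0, -0.0, 70.1]
force: [-3.3, 0.9, 9.4]
gripper_width: 15.8
gripper_force: 30.0
```

Request:
move_arm([
  {"tx": 0,"ty": 0,"tz": 0,"wx": 0,"wy": 0,"wz": 0.1},
  {"tx": 0,"ty": 0,"tz": 0,"wx": 0,"wy": 0,"wz": 0.1},
  {"tx": 0,"ty": 0,"tz": 0,"wx": 0,"wy": 0,"wz": 0.1},
  {"tx": 0,"ty": 0,"tz": 0,"wx": 0,"wy": 0,"wz": 0.1},
  {"tx": 0,"ty": 0,"tz": 0,"wx": 0,"wy": 0,"wz": 0.1},
  {"tx": 0,"ty": 0,"tz": 0,"wx": 0,"wy": 0,"wz": 0.1},
  {"tx": 0,"ty": 0,"tz": 0,"wx": 0,"wy": 0,"wz": 0.1},
  {"tx": 0,"ty": 0,"tz": 0,"wx": 0,"wy": 0,"wz": 0.1},
  {"tx": 0,"ty": 0,"tz": 0,"wx": 0,"wy": 0,"wz": 0.1},
  {"tx": 0,"ty": 0,"tz": 0,"wx": 0,"wy": 0,"wz": 0.1},
  {"tx": 0,"ty": 0,"tz": 0,"wx": 0,"wy": 0,"wz": 0.1},
  {"tx": 0,"ty": 0,"tz": 0,"wx": 0,"wy": 0,"wz": 0.1},
], force=45)

```text
time_s: 11.03
ee_pos: [613.1, -29.9, 127.1]
ee_rot: [-180.0, -0.1, 1.1]
force: [-2.3, 2.1, 9.0]
gripper_width: 15.6
gripper_force: 45.0
```

Request:
move_arm([
  {"tx": 0,"ty": 0,"tz": 0,"wx": 0,"wy": 0,"wz": 0.03},
  {"tx": 0,"ty": 0,"tz": 0,"wx": 0,"wy": 0,"wz": 0.03},
  {"tx": 0,"ty": 0,"tz": 0,"wx": 0,"wy": 0,"wz": 0},
  {"tx": 0,"ty": 0,"tz": 0,"wx": 0,"wy": 0,"wz": 0},
])

```text
time_s: 11.37
ee_pos: [613.1, -29.9, 127.1]
ee_rot: [-179.9, -0.1, -2.1]
force: [-2.9, 1.9, 9.1]
gripper_width: 15.7
gripper_force: 45.0
```

```bash
python3 - <<'E'
from h import *
st(); print(env.state()['torque'])
E
```

```text
11.3667 [613.1 -29.9 127.1] [-1.7995e+02 -9.0000e-02 -2.0800e+00] [-2.9  1.9  9.1] 15.7 [-3.9 25.4 91.7  0.1 62.8 88.2]
[ 0.36417226  0.56367474 -0.03544668]
```

Request:
move_arm([
  {"tx": 0,"ty": 0,"tz": 0,"wx": 0,"wy": 0,"wz": 0.04},
  {"tx": 0,"ty": 0,"tz": 0,"wx": 0,"wy": 0,"wz": 0.04},
  {"tx": 0,"ty": 0,"tz": 0,"wx": 0,"wy": 0,"wz": 0},
  {"tx": 0,"ty": 0,"tz": 0,"wx": 0,"wy": 0,"wz": 0},
])

```text
time_s: 11.7
ee_pos: [613.1, -29.9, 127.1]
ee_rot: [-179.9, -0.1, -6.7]
force: [-3.6, 1.6, 8.3]
gripper_width: 15.7
gripper_force: 45.0
```

```bash
python3 - <<'E'
from h import *
st(); print(env.state()['torque'])
E
```

```text
11.7 [613.1 -29.9 127.1] [-1.7994e+02 -9.0000e-02 -6.6600e+00] [-3.6  1.6  8.3] 15.7 [-3.9 25.4 91.7  0.1 62.8 92.7]
[0.42004577 0.53013732 0.08755323]
```

Request:
move_arm([
  {"tx": 0,"ty": 0,"tz": 0,"wx": 0,"wy": 0,"wz": 0.04},
  {"tx": 0,"ty": 0,"tz": 0,"wx": 0,"wy": 0,"wz": 0},
  {"tx": 0,"ty": 0,"tz": 0,"wx": 0,"wy": 0,"wz": 0},
  {"tx": 0,"ty": 0,"tz": 0,"wx": 0,"wy": 0,"wz": 0},
])

```text
time_s: 12.03
ee_pos: [613.1, -29.9, 127.1]
ee_rot: [-179.9, -0.1, -8.9]
force: [-2.9, 1.3, 8.7]
gripper_width: 15.7
gripper_force: 45.0
```

```bash
python3 - <<'E'
from h import *
st(); print(env.state()['torque'])
E
```

```text
12.0333 [613.1 -29.9 127.1] [-1.7994e+02 -8.0000e-02 -8.9100e+00] [-2.9  1.3  8.7] 15.7 [-3.9 25.4 91.7  0.1 62.8 95. ]
[0.45676552 0.55349204 0.26080986]
```

Request:
move_arm([
  {"tx": 0,"ty": 0,"tz": 0,"wx": 0,"wy": 0,"wz": -0.04},
  {"tx": 0,"ty": 0,"tz": 0,"wx": 0,"wy": 0,"wz": -0.04},
  {"tx": 0,"ty": 0,"tz": 0,"wx": 0,"wy": 0,"wz": 0},
  {"tx": 0,"ty": 0,"tz": 0,"wx": 0,"wy": 0,"wz": 0},
])

```text
time_s: 12.37
ee_pos: [613.2, -29.9, 127.1]
ee_rot: [-179.9, -0.1, -4.4]
force: [-2.4, 3.2, 8.7]
gripper_width: 15.6
gripper_force: 45.0
```

Request:
move_arm([
  {"tx": 0,"ty": 0,"tz": 0,"wx": 0,"wy": 0,"wz": 0},
  {"tx": 0,"ty": 0,"tz": 0,"wx": 0,"wy": 0,"wz": 0},
  {"tx": 0,"ty": 0,"tz": 0,"wx": 0,"wy": 0,"wz": 0},
  {"tx": 0,"ty": 0,"tz": 0,"wx": 0,"wy": 0,"wz": 0},
], gripper=4.0)

```text
time_s: 12.7
ee_pos: [613.5, -31.0, 126.0]
ee_rot: [179.9, -0.1, -4.4]
force: [-0.4, -3.0, 3.9]
gripper_width: 38.7
gripper_force: 1.8
```

Request:
move_arm([
  {"tx": 0,"ty": 0,"tz": -1.5,"wx": 0,"wy": 0,"wz": 0},
  {"tx": 0,"ty": 0,"tz": -3,"wx": 0,"wy": 0,"wz": 0},
  {"tx": 0,"ty": 0,"tz": -3,"wx": 0,"wy": 0,"wz": 0},
  {"tx": -2.4,"ty": 0,"tz": -2,"wx": 0,"wy": 0,"wz": 0},
  {"tx": -4,"ty": 0,"tz": 0,"wx": 0,"wy": 0,"wz": 0},
  {"tx": -4,"ty": 0,"tz": 0,"wx": 0,"wy": 0,"wz": 0},
  {"tx": 0,"ty": 0,"tz": 0,"wx": 0,"wy": 0,"wz": 0},
  {"tx": 0,"ty": 0,"tz": 0,"wx": 0,"wy": 0,"wz": 0},
])

```text
time_s: 13.37
ee_pos: [507.0, -22.5, 220.2]
ee_rot: [180.0, 0.1, -4.4]
force: [0.8, 0.5, -0.2]
gripper_width: 40.0
gripper_force: 0.0
```

```bash
python3 - <<'E'
from h import *
st(); f=snap('wrist','w4');im=cv2.imread('pics/w4.png'); cv2.imwrite('pics/w4b.png',im[0:250])
print(proj(f,[614,-30,146]))
E
```

```text
13.3667 [507.  -22.5 220.2] [ 1.7999e+02  5.0000e-02 -4.3700e+00] [ 0.8  0.5 -0.2] 40.0 [-3.8 12.  97.5 -0.  70.5 90.5]
[317.35339124  69.54254943]
```

View pics/w4b.png

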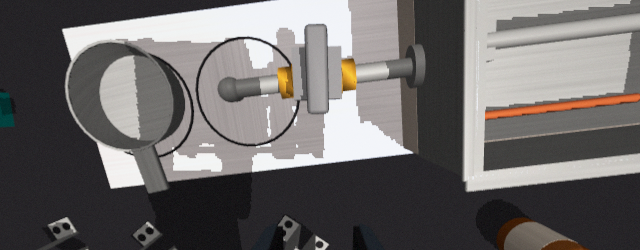

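The handle is home with its bar across the pipe, at (316,68). The pan is centred at about (127,97) with its lug end at (158,190), next to the parking ring.

```bash
python3 - <<'E'
from m2 import *
f=load('w4')
print('lug',atz(f,150,150,44),atz(f,158,189,44),'foot',atz(f,141,96,6),'rim',atz(f,126,97,49))
a=atz(f,314,25,146);b=atz(f,318,113,146);print('bar',(a+b)/2,np.linalg.norm(a-b),np.degrees(np.arctan2(*(a-b)[[1,0]])))
print('ringspout',atz(f,247.5,92,4))
# rim fit in top1 not needed; lug edges
print([atz(f,*p,44) for p in [(136,152),(160,144),(152,191),(168,187)]])
E
```

```text
lug [558.8 155.5  44. ] [515.5 156.2  44. ] foot [617.1 172.2   6. ] rim [613.9 165.3  49. ]
bar [613.4 -29.  146. ] 58.2554200734884 -1.6402622950783066
ringspout [612.2  50.5   4. ]
[array([557.9, 171.1,  44. ]), array([564.3, 143.3,  44. ]), array([513.7, 163.4,  44. ]), array([516.9, 144.6,  44. ])]
```

Request:
move_arm([
  {"tx": 0.18,"ty": -3.6,"tz": 1,"wx": 0,"wy": 0,"wz": 0},
  {"tx": 0.18,"ty": -3.6,"tz": 1,"wx": 0,"wy": 0,"wz": 0},
  {"tx": 0.18,"ty": -3.6,"tz": 1,"wx": 0,"wy": 0,"wz": 0},
  {"tx": 0.18,"ty": -3.6,"tz": 1,"wx": 0,"wy": 0,"wz": 0},
  {"tx": 0.18,"ty": -3.6,"tz": 1,"wx": 0,"wy": 0,"wz": 0},
  {"tx": 0,"ty": 0,"tz": 3.5,"wx": 0,"wy": 0,"wz": -0.09},
  {"tx": 0,"ty": 0,"tz": 3.5,"wx": 0,"wy": 0,"wz": -0.09},
  {"tx": 0,"ty": 0,"tz": 0,"wx": 0,"wy": 0,"wz": 0},
  {"tx": 0,"ty": 0,"tz": 0,"wx": 0,"wy": 0,"wz": 0},
  {"tx": 0,"ty": 0,"tz": 0,"wx": 0,"wy": 0,"wz": 0},
], gripper=6.0)

```text
time_s: 14.25
ee_pos: [533.8, 156.4, 101.6]
ee_rot: [-180.0, -0.1, 5.8]
force: [-0.7, 0.3, 0.7]
gripper_width: 60.1
gripper_force: 0.0
```

```bash
python3 - <<'E'
from h import *
st(); rel([530,157,22],6); f=snap('wrist','w5');im=cv2.imread('pics/w5.png'); cv2.imwrite('pics/w5b.png',im[0:300])
E
```

```text
14.25 [533.8 156.4 101.6] [-1.7998e+02 -1.5000e-01  5.8100e+00] [-0.7  0.3  0.7] 60.1 [ 15.1  22.  101.6  -0.   56.3  99.3]
tool dx -3.7 dy -1.0 mm dz 79.6 wz -0.003
```

View pics/w5b.png

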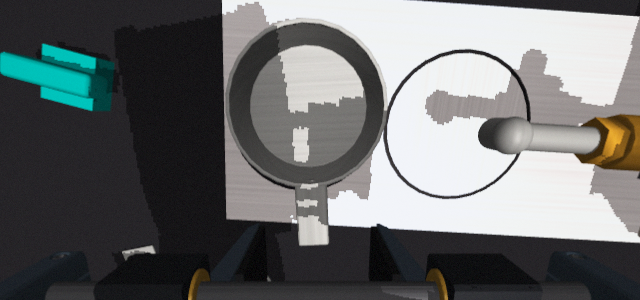

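The lug lies between the fingers at (299–328, 245), the pan rim is centred at about (307,104), and the spout ring is centred at (457,124).

```bash
python3 - <<'E'
from m2 import *
f=load('w5')
print([atz(f,*p,44) for p in [(299,187),(327,187),(299,246),(328,244)]])
r=[atz(f,*p,49) for p in [(228,104),(387,104),(307,18),(307,190)]];print('rim',np.mean(r,0),np.linalg.norm(r[0]-r[1]),np.linalg.norm(r[2]-r[3]))
r=[atz(f,*p,6) for p in [(249,103),(366,103),(307,44),(307,163)]];print('floor',np.mean(r,0),np.linalg.norm(r[0]-r[1]))
r=[atz(f,*p,4) for p in [(385,132),(529,116),(463,50),(451,197)]];print('ring',np.mean(r,0),np.linalg.norm(r[0]-r[1]))
E
```

```text
[array([557.9, 173. ,  44. ]), array([560. , 152.6,  44. ]), array([511.2, 169. ,  44. ]), array([515.1, 146.9,  44. ])]
rim [614.4 172.   49. ] 106.26576866530584 110.42196585795979
floor [616.6 173.6   6. ] 93.19060762341068
ring [612.4  50.5   4. ] 116.90265977562156
```

Request:
move_arm([
  {"tx": -0.34,"ty": -0.43,"tz": 0,"wx": 0,"wy": 0,"wz": 0},
  {"tx": 0,"ty": 0,"tz": 2.5,"wx": 0,"wy": 0,"wz": -0.038},
  {"tx": 0,"ty": 0,"tz": 2.5,"wx": 0,"wy": 0,"wz": 0},
  {"tx": 0,"ty": 0,"tz": 2.5,"wx": 0,"wy": 0,"wz": 0},
  {"tx": 0,"ty": 0,"tz": 0.4,"wx": 0,"wy": 0,"wz": 0},
  {"tx": 0,"ty": 0,"tz": 0,"wx": 0,"wy": 0,"wz": 0},
  {"tx": 0,"ty": 0,"tz": 0,"wx": 0,"wy": 0,"wz": 0},
  {"tx": 0,"ty": 0,"tz": 0,"wx": 0,"wy": 0,"wz": 0},
])

```text
time_s: 14.97
ee_pos: [529.6, 160.5, 23.5]
ee_rot: [-180.0, -0.2, 8.1]
force: [-0.0, 0.3, 1.0]
gripper_width: 60.0
gripper_force: 0.0
```

Request:
move_arm([
  {"tx": 0,"ty": 0,"tz": 0,"wx": 0,"wy": 0,"wz": 0},
  {"tx": 0,"ty": 0,"tz": 0,"wx": 0,"wy": 0,"wz": 0},
  {"tx": 0,"ty": 0,"tz": 0,"wx": 0,"wy": 0,"wz": 0},
  {"tx": 0,"ty": 0,"tz": 0,"wx": 0,"wy": 0,"wz": 0},
  {"tx": 0,"ty": 0,"tz": 0,"wx": 0,"wy": 0,"wz": 0},
  {"tx": 0,"ty": 0,"tz": 0,"wx": 0,"wy": 0,"wz": 0},
  {"tx": 0,"ty": 0,"tz": 0,"wx": 0,"wy": 0,"wz": 0},
  {"tx": 0,"ty": 0,"tz": 0,"wx": 0,"wy": 0,"wz": 0},
], gripper=1.0, force=12)

```text
time_s: 15.63
ee_pos: [528.0, 160.1, 21.5]
ee_rot: [180.0, -0.0, 8.1]
force: [-0.6, -0.5, 1.9]
gripper_width: 24.0
gripper_force: 12.0
```

```bash
python3 - <<'E'
from h import *
st(); s=env.state(); p=np.array(s['ee_pos'])[:2]; rel(p+[-3.7,-122.1])
E
```

```text
15.6333 [528.  160.1  21.5] [179.99  -0.     8.13] [-0.6 -0.5  1.9] 24.0 [ 15.7  27.2 107.1  -0.   45.7  97.6]
tool dx -20.9 dy 120.4 mm
```

Request:
move_arm([
  {"tx": -0.09,"ty": 0.5,"tz": 0,"wx": 0,"wy": 0,"wz": 0},
  {"tx": -0.18,"ty": 1.0,"tz": 0,"wx": 0,"wy": 0,"wz": 0},
  {"tx": -0.2,"ty": 1.2,"tz": 0,"wx": 0,"wy": 0,"wz": 0},
  {"tx": -0.2,"ty": 1.2,"tz": 0,"wx": 0,"wy": 0,"wz": 0},
  {"tx": -0.2,"ty": 1.2,"tz": 0,"wx": 0,"wy": 0,"wz": 0},
  {"tx": -0.2,"ty": 1.2,"tz": 0,"wx": 0,"wy": 0,"wz": 0},
  {"tx": -0.2,"ty": 1.2,"tz": 0,"wx": 0,"wy": 0,"wz": 0},
  {"tx": -0.2,"ty": 1.2,"tz": 0,"wx": 0,"wy": 0,"wz": 0},
  {"tx": -0.2,"ty": 1.2,"tz": 0,"wx": 0,"wy": 0,"wz": 0},
  {"tx": -0.2,"ty": 1.2,"tz": 0,"wx": 0,"wy": 0,"wz": 0},
  {"tx": -0.2,"ty": 0.7,"tz": 0,"wx": 0,"wy": 0,"wz": 0},
  {"tx": -0.1,"ty": 0.3,"tz": 0,"wx": 0,"wy": 0,"wz": 0},
])

```text
time_s: 16.63
ee_pos: [523.6, 35.9, 21.5]
ee_rot: [180.0, -0.0, 8.0]
force: [1.1, 2.6, 1.3]
gripper_width: 23.7
gripper_force: 12.0
```

Request:
move_arm([
  {"tx": 0,"ty": 0,"tz": 0,"wx": 0,"wy": 0,"wz": 0},
  {"tx": 0,"ty": 0,"tz": 0,"wx": 0,"wy": 0,"wz": 0},
  {"tx": 0,"ty": 0,"tz": 0,"wx": 0,"wy": 0,"wz": 0},
])

```text
time_s: 16.88
ee_pos: [523.5, 36.9, 21.5]
ee_rot: [179.9, 0.0, 8.1]
force: [0.6, -2.9, 3.2]
gripper_width: 24.1
gripper_force: 12.0
```

```bash
python3 - <<'E'
from h import *
st(); rel([524.3,38.0],8.1)
E
```

```text
16.8833 [523.5  36.9  21.5] [1.7995e+02 2.0000e-02 8.1300e+00] [ 0.6 -2.9  3.2] 24.1 [ 2.800e+00  2.540e+01  1.107e+02 -1.000e-01  4.390e+01  8.470e+01]
tool dx 0.9 dy -1.0 mm  wz 0.001
```

Request:
move_arm([
  {"tx": 0,"ty": 0,"tz": 0,"wx": 0,"wy": 0,"wz": 0},
  {"tx": 0,"ty": 0,"tz": 0,"wx": 0,"wy": 0,"wz": 0},
  {"tx": 0,"ty": 0,"tz": 0,"wx": 0,"wy": 0,"wz": 0},
  {"tx": 0,"ty": 0,"tz": 0,"wx": 0,"wy": 0,"wz": 0},
  {"tx": 0,"ty": 0,"tz": -1.5,"wx": 0,"wy": 0,"wz": 0},
  {"tx": 0,"ty": 0,"tz": -4,"wx": 0,"wy": 0,"wz": 0},
  {"tx": 0,"ty": 0,"tz": -4,"wx": 0,"wy": 0,"wz": 0},
  {"tx": 0,"ty": 0,"tz": -4,"wx": 0,"wy": 0,"wz": 0},
  {"tx": -2.5,"ty": 0.41,"tz": 0,"wx": 0,"wy": 0,"wz": 0},
  {"tx": -2.5,"ty": 0.41,"tz": 0,"wx": 0,"wy": 0,"wz": 0},
  {"tx": -2.5,"ty": 0.41,"tz": 0,"wx": 0,"wy": 0,"wz": 0},
  {"tx": -2.5,"ty": 0.41,"tz": 0,"wx": 0,"wy": 0,"wz": 0},
], gripper=5.5)

```text
time_s: 17.88
ee_pos: [425.6, 6.9, 156.5]
ee_rot: [180.0, -0.0, 8.2]
force: [-0.0, -0.2, 0.1]
gripper_width: 54.9
gripper_force: 0.0
```

```bash
python3 - <<'E'
from h import *
f=snap('wrist','w6'); st(); print(proj(f,[611,50.4,49]),proj(f,[611,50.4,4]))
E
```

```text
17.9333 [419.9   6.  155.9] [-179.99    0.4     8.15] [-4.8 -1.4 -0.2] 54.8 [-7.000e-01  7.500e+00  1.134e+02 -1.000e-01  5.950e+01  8.120e+01]
[295.56503965 -44.39937334] [298.95633503 -20.51215794]
```

Request:
move_arm([
  {"tx": 0,"ty": 0,"tz": 0,"wx": 0,"wy": 0,"wz": -0.12},
  {"tx": 0,"ty": 0,"tz": 0,"wx": 0,"wy": 0,"wz": -0.12},
  {"tx": 0,"ty": 0,"tz": 0,"wx": 0,"wy": 0,"wz": -0.12},
  {"tx": 0,"ty": 0,"tz": 0,"wx": 0,"wy": 0,"wz": -0.12},
  {"tx": 0,"ty": 0,"tz": 0,"wx": 0,"wy": 0,"wz": -0.12},
  {"tx": 0,"ty": 0,"tz": 0,"wx": 0,"wy": 0,"wz": -0.12},
  {"tx": 0,"ty": 0,"tz": 0,"wx": 0,"wy": 0,"wz": -0.12},
  {"tx": 0,"ty": 0,"tz": 0,"wx": 0,"wy": 0,"wz": -0.12},
  {"tx": 0,"ty": 0,"tz": 0,"wx": 0,"wy": 0,"wz": -0.12},
  {"tx": 0,"ty": 0,"tz": 0,"wx": 0,"wy": 0,"wz": -0.12},
])

```text
time_s: 18.77
ee_pos: [426.8, 7.2, 156.3]
ee_rot: [-180.0, -0.0, 77.2]
force: [0.2, 0.9, -0.6]
gripper_width: 55.0
gripper_force: 0.0
```

Request:
move_arm([
  {"tx": 0,"ty": 0,"tz": 0,"wx": 0,"wy": 0,"wz": -0.12},
  {"tx": 0,"ty": 0,"tz": 0,"wx": 0,"wy": 0,"wz": -0.12},
  {"tx": 0,"ty": 0,"tz": 0,"wx": 0,"wy": 0,"wz": -0.12},
  {"tx": 0,"ty": 0,"tz": 0,"wx": 0,"wy": 0,"wz": -0.12},
  {"tx": 0,"ty": 0,"tz": 0,"wx": 0,"wy": 0,"wz": -0.12},
  {"tx": 0,"ty": 0,"tz": 0,"wx": 0,"wy": 0,"wz": -0.12},
  {"tx": 0,"ty": 0,"tz": 0,"wx": 0,"wy": 0,"wz": -0.12},
  {"tx": 0,"ty": 0,"tz": 0,"wx": 0,"wy": 0,"wz": -0.12},
  {"tx": 0,"ty": 0,"tz": 0,"wx": 0,"wy": 0,"wz": -0.12},
  {"tx": 0,"ty": 0,"tz": 0,"wx": 0,"wy": 0,"wz": 0},
  {"tx": 0,"ty": 0,"tz": 0,"wx": 0,"wy": 0,"wz": 0},
])

```text
time_s: 19.68
ee_pos: [426.9, 7.1, 156.4]
ee_rot: [-180.0, -0.0, 138.6]
force: [-0.9, -0.2, 0.2]
gripper_width: 55.0
gripper_force: 0.0
```

```bash
python3 - <<'E'
from h import *
st(); rel([427,6.5,47],138); f=snap('wrist','w7'); snap('top','top7')
# side by side: pan check (w6 top part) + saddle between fingers (w7)
a=cv2.imread('pics/w6.png')[0:220];b=cv2.imread('pics/w7.png')[80:300]
cv2.imwrite('pics/c7.png',np.vstack([a,b]))
print(proj(f,[427,6.5,75]))
E
```

```text
19.6833 [426.9   7.1 156.4] [-1.800e+02 -1.000e-02  1.386e+02] [-0.9 -0.2  0.2] 55.0 [ -0.6   7.9 112.8   0.   59.3 -49.2]
tool dx -0.5 dy -0.4 mm dz 109.4 wz 0.010
[316.39423724 210.38089395]
```

View pics/c7.png

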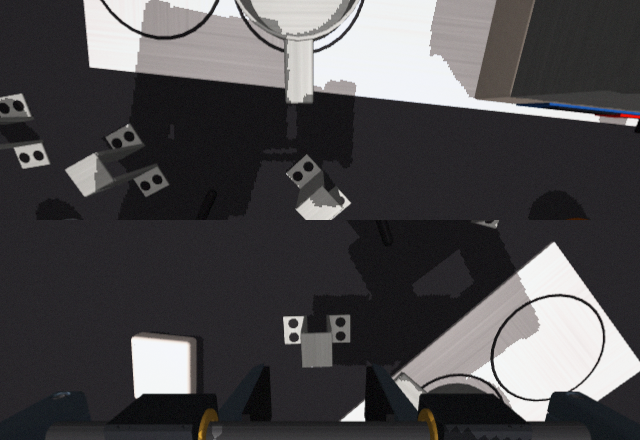

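Saddle C is centred and square between the fingers (crown at (317,350) in the lower panel), and the pan sits at the spout ring. I'm descending to grasp.

Request:
move_arm([
  {"tx": 0,"ty": 0,"tz": 3.6,"wx": 0,"wy": 0,"wz": 0},
  {"tx": 0,"ty": 0,"tz": 3.6,"wx": 0,"wy": 0,"wz": 0},
  {"tx": 0,"ty": 0,"tz": 2.6,"wx": 0,"wy": 0,"wz": 0},
  {"tx": 0,"ty": 0,"tz": 1.0,"wx": 0,"wy": 0,"wz": 0},
  {"tx": 0,"ty": 0,"tz": 0,"wx": 0,"wy": 0,"wz": 0},
  {"tx": 0,"ty": 0,"tz": 0,"wx": 0,"wy": 0,"wz": 0},
  {"tx": 0,"ty": 0,"tz": 0,"wx": 0,"wy": 0,"wz": 0},
])

```text
time_s: 20.37
ee_pos: [427.9, 6.9, 49.3]
ee_rot: [179.9, 0.1, 138.7]
force: [-0.0, 0.8, 0.4]
gripper_width: 55.0
gripper_force: 0.0
```

Request:
move_arm([
  {"tx": 0,"ty": 0,"tz": 0,"wx": 0,"wy": 0,"wz": 0},
  {"tx": 0,"ty": 0,"tz": 0,"wx": 0,"wy": 0,"wz": 0},
  {"tx": 0,"ty": 0,"tz": 0,"wx": 0,"wy": 0,"wz": 0},
  {"tx": 0,"ty": 0,"tz": 0,"wx": 0,"wy": 0,"wz": 0},
  {"tx": 0,"ty": 0,"tz": 0,"wx": 0,"wy": 0,"wz": 0},
  {"tx": 0,"ty": 0,"tz": 0,"wx": 0,"wy": 0,"wz": 0},
  {"tx": 0,"ty": 0,"tz": 0,"wx": 0,"wy": 0,"wz": 0},
], gripper=1.5, force=15)

```text
time_s: 20.95
ee_pos: [427.0, 6.9, 48.8]
ee_rot: [180.0, 0.0, 138.8]
force: [-1.5, 0.4, 4.3]
gripper_width: 26.0
gripper_force: 15.0
```

Request:
move_arm([
  {"tx": 0,"ty": 0,"tz": -3,"wx": 0,"wy": 0,"wz": 0},
  {"tx": 0,"ty": 0,"tz": -4,"wx": 0,"wy": 0,"wz": 0.115},
  {"tx": 0,"ty": 0,"tz": -4,"wx": 0,"wy": 0,"wz": 0.115},
  {"tx": 0,"ty": 0,"tz": -4,"wx": 0,"wy": 0,"wz": 0.115},
  {"tx": 0,"ty": 0,"tz": -4,"wx": 0,"wy": 0,"wz": 0.115},
  {"tx": 0,"ty": 0,"tz": -3,"wx": 0,"wy": 0,"wz": 0.115},
  {"tx": 0,"ty": 0,"tz": 0,"wx": 0,"wy": 0,"wz": 0.115},
  {"tx": 0,"ty": 0,"tz": 0,"wx": 0,"wy": 0,"wz": 0.12},
])

```text
time_s: 21.62
ee_pos: [427.8, 6.9, 270.4]
ee_rot: [179.7, 0.0, 92.0]
force: [-1.0, 0.2, -1.6]
gripper_width: 25.7
gripper_force: 15.0
```

Request:
move_arm([
  {"tx": -3.38,"ty": 2.06,"tz": 0,"wx": 0,"wy": 0,"wz": 0},
  {"tx": -3.38,"ty": 2.06,"tz": 0,"wx": 0,"wy": 0,"wz": 0},
  {"tx": -3.38,"ty": 2.06,"tz": 0,"wx": 0,"wy": 0,"wz": 0},
  {"tx": -3.38,"ty": 2.06,"tz": 0,"wx": 0,"wy": 0,"wz": 0},
  {"tx": -3.38,"ty": 2.06,"tz": 0,"wx": 0,"wy": 0,"wz": 0},
  {"tx": -3.38,"ty": 2.06,"tz": 0,"wx": 0,"wy": 0,"wz": 0},
  {"tx": -3.38,"ty": 2.06,"tz": 0,"wx": 0,"wy": 0,"wz": 0},
  {"tx": -3.38,"ty": 2.06,"tz": 0,"wx": 0,"wy": 0,"wz": 0},
  {"tx": -3.38,"ty": 2.06,"tz": 0,"wx": 0,"wy": 0,"wz": 0},
  {"tx": 0,"ty": 0,"tz": 0,"wx": 0,"wy": 0,"wz": 0},
  {"tx": 0,"ty": 0,"tz": 0,"wx": 0,"wy": 0,"wz": 0},
  {"tx": 0,"ty": 0,"tz": 0,"wx": 0,"wy": 0,"wz": 0},
])

```text
time_s: 22.62
ee_pos: [624.1, -289.1, 267.2]
ee_rot: [-179.9, -0.1, 92.3]
force: [-0.1, -0.2, -1.5]
gripper_width: 26.0
gripper_force: 15.0
```

```bash
python3 - <<'E'
from m2 import *
st(); f=snap('wrist','w8')
P=lambda *b:(614+.9992*b[0]-.041*b[1],-30+.041*b[0]+.9992*b[1],b[2])
a,b=atz(*t2(470,131),190),atz(*t2(745,129),190);print('bar top view',a,b,'expect',P(0,-98,190),P(0,-312,190))
g=cv2.cvtColor(f['color'],cv2.COLOR_RGB2GRAY)
# bar edges along +y end of the bar, in wrist view
for by in (-190,-170,-150,-130,-115):
    u,v=proj(f,P(0,by,190)); uu,_=proj(f,P(5,by,185)); print(by,np.round([u,v,uu-u],1), g[int(round(v)),int(u)-22:int(u)+23:2])
rel(P(0,-260,268),92.3)
E
```

```text
22.6167 [ 624.1 -289.1  267.2] [-179.9   -0.1   92.3] [-0.1 -0.2 -1.5] 26.0 [-25.8  27.7  67.2   0.   85.2 -28.2]
bar top view [ 618.9 -130.4  190. ] [ 624.1 -339.9  190. ] expect (618.018, -127.9216, 190) (626.792, -341.7504, 190)
-190 [317.8 124.6   6.5] [220 219 219 213 114 116 120 115  85  83 104 116 127 103  85 115 122 120
 123 122 124 119 120]
-170 [317.8  96.7   6.6] [219 218 211 114 117 118 119 119  76  87 100 113 125 106  88 118 123 121
 126 124 120 121 119]
-150 [317.8  67.5   6.8] [213 214 115 117 122 118 120 120  66  85 100 115 125 106  89 117 120 120
 124 125 122 124 116]
-130 [317.8  36.8   7. ] [118 119 114 117 123 117 121 118 113 164 191 208 200 173 129 121 208 208
 212 211 208 127 113]
-115 [317.8  12.8   7.1] [ 40  48  43  42  43  60  60  61 108 164 188 205 197 170 130  64  55  45
  45  43  45  45  61]
tool dx -1.3 dy 0.6 mm dz 0.0 wz 0.001
```

Request:
move_arm([
  {"tx": 0,"ty": 0.06,"tz": 2.0,"wx": 0,"wy": 0,"wz": 0},
  {"tx": 0,"ty": 0,"tz": 2.0,"wx": 0,"wy": 0,"wz": 0},
  {"tx": 0,"ty": 0,"tz": 2.0,"wx": 0,"wy": 0,"wz": 0},
  {"tx": 0,"ty": 0,"tz": 2.0,"wx": 0,"wy": 0,"wz": 0},
  {"tx": 0,"ty": 0,"tz": 1.2,"wx": 0,"wy": 0,"wz": 0},
  {"tx": 0,"ty": 0,"tz": 0.7,"wx": 0,"wy": 0,"wz": 0},
  {"tx": 0,"ty": 0,"tz": 0,"wx": 0,"wy": 0,"wz": 0},
  {"tx": 0,"ty": 0,"tz": 0,"wx": 0,"wy": 0,"wz": 0},
  {"tx": 0,"ty": 0,"tz": 0,"wx": 0,"wy": 0,"wz": 0},
])

```text
time_s: 23.42
ee_pos: [625.8, -289.2, 171.2]
ee_rot: [179.9, 0.1, 92.4]
force: [0.6, -0.1, -0.4]
gripper_width: 25.8
gripper_force: 15.0
```

Request:
move_arm([
  {"tx": 0,"ty": -0.05,"tz": 0.2,"wx": 0,"wy": 0,"wz": 0},
  {"tx": 0,"ty": 0,"tz": 0.2,"wx": 0,"wy": 0,"wz": 0},
  {"tx": 0,"ty": 0,"tz": 0,"wx": 0,"wy": 0,"wz": 0},
  {"tx": 0,"ty": 0,"tz": 0,"wx": 0,"wy": 0,"wz": 0},
  {"tx": 0,"ty": 0,"tz": 0,"wx": 0,"wy": 0,"wz": 0},
])

```text
time_s: 23.83
ee_pos: [625.1, -289.6, 166.7]
ee_rot: [179.9, 0.1, 92.3]
force: [-1.2, 0.8, 4.4]
gripper_width: 26.1
gripper_force: 15.0
```

Request:
move_arm([
  {"tx": 0,"ty": 0,"tz": 0,"wx": 0,"wy": 0,"wz": 0},
  {"tx": 0,"ty": 0,"tz": 0,"wx": 0,"wy": 0,"wz": 0},
  {"tx": 0,"ty": 0,"tz": 0,"wx": 0,"wy": 0,"wz": 0},
  {"tx": 0,"ty": 0,"tz": 0,"wx": 0,"wy": 0,"wz": 0},
  {"tx": 0,"ty": 0,"tz": 0,"wx": 0,"wy": 0,"wz": 0},
  {"tx": 0,"ty": 0,"tz": -0.8,"wx": 0,"wy": 0,"wz": 0},
  {"tx": 0,"ty": 0,"tz": -2,"wx": 0,"wy": 0,"wz": 0},
  {"tx": 0,"ty": 0,"tz": -2.5,"wx": 0,"wy": 0,"wz": 0},
  {"tx": 0,"ty": 0,"tz": -2.5,"wx": 0,"wy": 0,"wz": 0},
], gripper=5.5)

```text
time_s: 24.58
ee_pos: [624.5, -289.3, 244.4]
ee_rot: [-180.0, -0.0, 92.3]
force: [0.5, 0.2, 0.6]
gripper_width: 55.1
gripper_force: 0.0
```

Request:
move_arm([
  {"tx": 3.77,"ty": -1.365,"tz": 0,"wx": 0,"wy": 0,"wz": 0},
  {"tx": 3.77,"ty": -1.365,"tz": 0,"wx": 0,"wy": 0,"wz": 0},
  {"tx": 3.77,"ty": -1.365,"tz": 0,"wx": 0,"wy": 0,"wz": 0},
  {"tx": 3.77,"ty": -1.365,"tz": 0,"wx": 0,"wy": 0,"wz": 0},
  {"tx": 3.77,"ty": -1.365,"tz": 0,"wx": 0,"wy": 0,"wz": 0},
  {"tx": 3.77,"ty": -1.365,"tz": 0,"wx": 0,"wy": 0,"wz": 0},
  {"tx": 3.77,"ty": -1.365,"tz": 0,"wx": 0,"wy": 0,"wz": 0},
  {"tx": 3.77,"ty": -1.365,"tz": 0,"wx": 0,"wy": 0,"wz": 0},
  {"tx": 3.77,"ty": -1.365,"tz": 0,"wx": 0,"wy": 0,"wz": 0},
  {"tx": 3.77,"ty": -1.365,"tz": 0,"wx": 0,"wy": 0,"wz": 0},
  {"tx": 3.77,"ty": -1.365,"tz": 0,"wx": 0,"wy": 0,"wz": 0},
  {"tx": 3.77,"ty": -1.365,"tz": 0,"wx": 0,"wy": 0,"wz": 0},
])

```text
time_s: 25.58
ee_pos: [441.6, 157.5, 244.3]
ee_rot: [179.9, -0.0, 92.3]
force: [1.0, 0.6, 0.1]
gripper_width: 55.0
gripper_force: 0.0
```

Request:
move_arm([
  {"tx": 3.77,"ty": -1.365,"tz": 0,"wx": 0,"wy": 0,"wz": 0},
  {"tx": 0,"ty": 0,"tz": 1.6,"wx": 0,"wy": 0,"wz": -0.1},
  {"tx": 0,"ty": 0,"tz": 1.6,"wx": 0,"wy": 0,"wz": -0.1},
  {"tx": 0,"ty": 0,"tz": 1.6,"wx": 0,"wy": 0,"wz": -0.1},
  {"tx": 0,"ty": 0,"tz": 1.6,"wx": 0,"wy": 0,"wz": -0.1},
  {"tx": 0,"ty": 0,"tz": 1.6,"wx": 0,"wy": 0,"wz": -0.1},
  {"tx": 0,"ty": 0,"tz": 0,"wx": 0,"wy": 0,"wz": 0},
  {"tx": 0,"ty": 0,"tz": 0,"wx": 0,"wy": 0,"wz": 0},
  {"tx": 0,"ty": 0,"tz": 0,"wx": 0,"wy": 0,"wz": 0},
])

```text
time_s: 26.33
ee_pos: [428.1, 193.3, 164.6]
ee_rot: [179.9, 0.0, 120.9]
force: [-0.4, -0.3, 0.2]
gripper_width: 55.3
gripper_force: 0.0
```

```bash
python3 - <<'E'
from h import *
st(); rel([428,193,48.5],121); f=snap('wrist','w9'); snap('top','top9')
p=proj(f,[428,193,75]);print(p)
g=cv2.cvtColor(f['color'],cv2.COLOR_RGB2GRAY); v=int(p[1])
for d in (-60,-50,-40,-30,-25,-20,-12,0,12,20,25): print(d,''.join('#' if x>140 else '+' if x>70 else '.' for x in g[v+d,280:356]))
E
```

```text
26.3333 [428.1 193.3 164.6] [1.7989e+02 2.0000e-02 1.2087e+02] [-0.4 -0.3  0.2] 55.3 [ 22.9  11.1 107.3  -0.   61.5  -8. ]
tool dx -0.2 dy -0.2 mm dz 116.1 wz -0.002
[316.41012755 207.27448234]
-60 ............................................................................
-50 ++++.++.+...................................................................
-40 ++++++++++++++++++++++++++++++++............................................
-30 ++++#####################+++...................+++######+........#####+.....
-25 +++++#####+++++++++#####++++...................++++######+.....+######+.....
-20 +++++##################++++++..................+++++##################+.....
-12 ++++++######++++++++#####################################+......+######+....
0 +++++++++++++++++++++++##############################+++++++++++++++++++++++
12 ++++++++++++++++++++++++##############################++++++++++++++++++++++
20 ++++++++++++++++++++++++++++++++++++++++++++++++++++++++++++++++++++++++++++
25 ++++++++++++++++++++++++++++++++++++++++++++++++++++++++++++++++++++++++++++
```

Numerically, saddle B's crown spans columns 303–333, centred between the fingers. I'm descending to grasp.

Request:
move_arm([
  {"tx": 0,"ty": 0,"tz": 3.6,"wx": 0,"wy": 0,"wz": 0},
  {"tx": 0,"ty": 0,"tz": 3.6,"wx": 0,"wy": 0,"wz": 0},
  {"tx": 0,"ty": 0,"tz": 3.2,"wx": 0,"wy": 0,"wz": 0},
  {"tx": 0,"ty": 0,"tz": 1.2,"wx": 0,"wy": 0,"wz": 0},
  {"tx": 0,"ty": 0,"tz": 0,"wx": 0,"wy": 0,"wz": 0},
  {"tx": 0,"ty": 0,"tz": 0,"wx": 0,"wy": 0,"wz": 0},
  {"tx": 0,"ty": 0,"tz": 0,"wx": 0,"wy": 0,"wz": 0},
])

```text
time_s: 27.02
ee_pos: [428.8, 193.6, 48.9]
ee_rot: [179.8, 0.0, 121.0]
force: [0.1, 0.0, 0.3]
gripper_width: 55.2
gripper_force: 0.0
```

Request:
move_arm([
  {"tx": 0,"ty": 0,"tz": 0,"wx": 0,"wy": 0,"wz": 0},
  {"tx": 0,"ty": 0,"tz": 0,"wx": 0,"wy": 0,"wz": 0},
  {"tx": 0,"ty": 0,"tz": 0,"wx": 0,"wy": 0,"wz": 0},
  {"tx": 0,"ty": 0,"tz": 0,"wx": 0,"wy": 0,"wz": 0},
  {"tx": 0,"ty": 0,"tz": 0,"wx": 0,"wy": 0,"wz": 0},
  {"tx": 0,"ty": 0,"tz": 0,"wx": 0,"wy": 0,"wz": 0},
  {"tx": 0,"ty": 0,"tz": 0,"wx": 0,"wy": 0,"wz": 0},
], gripper=1.5, force=15)

```text
time_s: 27.6
ee_pos: [427.6, 193.1, 47.9]
ee_rot: [180.0, 0.0, 121.0]
force: [-0.5, 0.0, 4.6]
gripper_width: 26.3
gripper_force: 15.0
```

Request:
move_arm([
  {"tx": 0,"ty": 0,"tz": -3,"wx": 0,"wy": 0,"wz": 0},
  {"tx": 0,"ty": 0,"tz": -4,"wx": 0,"wy": 0,"wz": 0.1},
  {"tx": 0,"ty": 0,"tz": -4,"wx": 0,"wy": 0,"wz": 0.1},
  {"tx": 0,"ty": 0,"tz": -4,"wx": 0,"wy": 0,"wz": 0.1},
  {"tx": 0,"ty": 0,"tz": -4,"wx": 0,"wy": 0,"wz": 0.1},
  {"tx": 0,"ty": 0,"tz": -3,"wx": 0,"wy": 0,"wz": 0.1},
])

```text
time_s: 28.1
ee_pos: [427.5, 193.1, 270.5]
ee_rot: [179.8, -0.1, 92.1]
force: [0.2, 0.9, -1.5]
gripper_width: 25.8
gripper_force: 15.0
```

Request:
move_arm([
  {"tx": -3.63,"ty": 1.48,"tz": 0,"wx": 0,"wy": 0,"wz": 0},
  {"tx": -3.63,"ty": 1.48,"tz": 0,"wx": 0,"wy": 0,"wz": 0},
  {"tx": -3.63,"ty": 1.48,"tz": 0,"wx": 0,"wy": 0,"wz": 0},
  {"tx": -3.63,"ty": 1.48,"tz": 0,"wx": 0,"wy": 0,"wz": 0},
  {"tx": -3.63,"ty": 1.48,"tz": 0,"wx": 0,"wy": 0,"wz": 0},
  {"tx": -3.63,"ty": 1.48,"tz": 0,"wx": 0,"wy": 0,"wz": 0},
  {"tx": -3.63,"ty": 1.48,"tz": 0,"wx": 0,"wy": 0,"wz": 0},
  {"tx": -3.63,"ty": 1.48,"tz": 0,"wx": 0,"wy": 0,"wz": 0},
  {"tx": -3.63,"ty": 1.48,"tz": 0,"wx": 0,"wy": 0,"wz": 0},
  {"tx": -3.63,"ty": 1.48,"tz": 0,"wx": 0,"wy": 0,"wz": 0},
  {"tx": -3.63,"ty": 1.48,"tz": 0,"wx": 0,"wy": 0,"wz": 0},
  {"tx": -3.63,"ty": 1.48,"tz": 0,"wx": 0,"wy": 0,"wz": 0},
])

```text
time_s: 29.1
ee_pos: [622.7, -236.7, 266.4]
ee_rot: [-179.9, -0.0, 92.3]
force: [1.2, 0.2, -1.2]
gripper_width: 26.4
gripper_force: 15.0
```

Request:
move_arm([
  {"tx": 0,"ty": 0,"tz": 0,"wx": 0,"wy": 0,"wz": 0},
  {"tx": 0,"ty": 0,"tz": 0,"wx": 0,"wy": 0,"wz": 0},
  {"tx": 0,"ty": 0,"tz": 0,"wx": 0,"wy": 0,"wz": 0},
])

```text
time_s: 29.35
ee_pos: [622.1, -234.6, 266.3]
ee_rot: [-179.9, -0.1, 92.3]
force: [-0.2, -0.7, -0.7]
gripper_width: 25.8
gripper_force: 15.0
```

```bash
python3 - <<'E'
from h import *
st(); rel([622.6,-234.8,165.9],92.3)
E
```

```text
29.35 [ 622.1 -234.6  266.3] [-1.7988e+02 -9.0000e-02  9.2320e+01] [-0.2 -0.7 -0.7] 25.8 [-21.7  25.4  71.1   0.   83.6 -24. ]
tool dx -0.2 dy 0.5 mm dz 100.4 wz 0.000
```

Request:
move_arm([
  {"tx": 0,"ty": 0,"tz": 2.0,"wx": 0,"wy": 0,"wz": 0},
  {"tx": 0,"ty": 0,"tz": 2.0,"wx": 0,"wy": 0,"wz": 0},
  {"tx": 0,"ty": 0,"tz": 2.0,"wx": 0,"wy": 0,"wz": 0},
  {"tx": 0,"ty": 0,"tz": 2.0,"wx": 0,"wy": 0,"wz": 0},
  {"tx": 0,"ty": 0,"tz": 1.2,"wx": 0,"wy": 0,"wz": 0},
  {"tx": 0,"ty": 0,"tz": 0.5,"wx": 0,"wy": 0,"wz": 0},
  {"tx": 0,"ty": 0,"tz": 0.3,"wx": 0,"wy": 0,"wz": 0},
  {"tx": 0,"ty": 0,"tz": 0.2,"wx": 0,"wy": 0,"wz": 0},
  {"tx": 0,"ty": 0,"tz": 0,"wx": 0,"wy": 0,"wz": 0},
  {"tx": 0,"ty": 0,"tz": 0,"wx": 0,"wy": 0,"wz": 0},
  {"tx": 0,"ty": 0,"tz": 0,"wx": 0,"wy": 0,"wz": 0},
])

```text
time_s: 30.27
ee_pos: [623.0, -235.1, 166.5]
ee_rot: [179.9, 0.0, 92.4]
force: [-0.7, -0.3, -1.5]
gripper_width: 25.8
gripper_force: 15.0
```

Request:
move_arm([
  {"tx": 0,"ty": 0,"tz": 0.12,"wx": 0,"wy": 0,"wz": 0},
  {"tx": 0,"ty": 0,"tz": 0,"wx": 0,"wy": 0,"wz": 0},
  {"tx": 0,"ty": 0,"tz": 0,"wx": 0,"wy": 0,"wz": 0},
])

```text
time_s: 30.52
ee_pos: [623.1, -235.1, 165.8]
ee_rot: [179.9, 0.1, 92.3]
force: [-0.8, 0.0, 5.4]
gripper_width: 25.9
gripper_force: 15.0
```

Request:
move_arm([
  {"tx": 0,"ty": 0,"tz": 0,"wx": 0,"wy": 0,"wz": 0},
  {"tx": 0,"ty": 0,"tz": 0,"wx": 0,"wy": 0,"wz": 0},
  {"tx": 0,"ty": 0,"tz": 0,"wx": 0,"wy": 0,"wz": 0},
  {"tx": 0,"ty": 0,"tz": 0,"wx": 0,"wy": 0,"wz": 0},
  {"tx": 0,"ty": 0,"tz": 0,"wx": 0,"wy": 0,"wz": 0},
  {"tx": 0,"ty": 0,"tz": -0.8,"wx": 0,"wy": 0,"wz": 0},
  {"tx": 0,"ty": 0,"tz": -2,"wx": 0,"wy": 0,"wz": 0},
  {"tx": 0,"ty": 0,"tz": -2.5,"wx": 0,"wy": 0,"wz": 0},
  {"tx": 0,"ty": 0,"tz": -2.5,"wx": 0,"wy": 0,"wz": 0},
], gripper=5.5)

```text
time_s: 31.27
ee_pos: [622.4, -234.8, 243.2]
ee_rot: [-179.9, -0.0, 92.3]
force: [0.3, -0.3, -0.4]
gripper_width: 54.9
gripper_force: 0.0
```

Request:
move_arm([
  {"tx": 3.91,"ty": -1.14,"tz": 0,"wx": 0,"wy": 0,"wz": 0},
  {"tx": 3.91,"ty": -1.14,"tz": 0,"wx": 0,"wy": 0,"wz": 0},
  {"tx": 3.91,"ty": -1.14,"tz": 0,"wx": 0,"wy": 0,"wz": 0},
  {"tx": 3.91,"ty": -1.14,"tz": 0,"wx": 0,"wy": 0,"wz": 0},
  {"tx": 3.91,"ty": -1.14,"tz": 0,"wx": 0,"wy": 0,"wz": 0},
  {"tx": 3.91,"ty": -1.14,"tz": 0,"wx": 0,"wy": 0,"wz": 0},
  {"tx": 3.91,"ty": -1.14,"tz": 0,"wx": 0,"wy": 0,"wz": 0},
  {"tx": 3.91,"ty": -1.14,"tz": 0,"wx": 0,"wy": 0,"wz": 0},
  {"tx": 3.91,"ty": -1.14,"tz": 0,"wx": 0,"wy": 0,"wz": 0},
  {"tx": 3.91,"ty": -1.14,"tz": 0,"wx": 0,"wy": 0,"wz": 0},
  {"tx": 3.91,"ty": -1.14,"tz": 0,"wx": 0,"wy": 0,"wz": 0},
  {"tx": 3.91,"ty": -1.14,"tz": 0,"wx": 0,"wy": 0,"wz": 0},
])

```text
time_s: 32.27
ee_pos: [465.8, 230.0, 243.2]
ee_rot: [179.9, -0.0, 92.3]
force: [0.5, -0.3, -0.7]
gripper_width: 54.8
gripper_force: 0.0
```

Request:
move_arm([
  {"tx": 3.91,"ty": -1.14,"tz": 0,"wx": 0,"wy": 0,"wz": 0},
  {"tx": 3.91,"ty": -1.14,"tz": 0,"wx": 0,"wy": 0,"wz": 0},
  {"tx": 0,"ty": 0,"tz": 2.7,"wx": 0,"wy": 0,"wz": -0.094},
  {"tx": 0,"ty": 0,"tz": 2.7,"wx": 0,"wy": 0,"wz": -0.094},
  {"tx": 0,"ty": 0,"tz": 2.7,"wx": 0,"wy": 0,"wz": -0.094},
  {"tx": 0,"ty": 0,"tz": 0,"wx": 0,"wy": 0,"wz": 0},
  {"tx": 0,"ty": 0,"tz": 0,"wx": 0,"wy": 0,"wz": 0},
  {"tx": 0,"ty": 0,"tz": 0,"wx": 0,"wy": 0,"wz": 0},
])

```text
time_s: 32.93
ee_pos: [441.8, 306.0, 163.0]
ee_rot: [179.8, -0.0, 108.4]
force: [-0.4, 0.0, 0.5]
gripper_width: 54.8
gripper_force: 0.0
```

```bash
python3 - <<'E'
from h import *
st(); rel([442,306.5,48.5],108.5); f=snap('wrist','w10')
p=proj(f,[442,306.5,75]);print(p)
g=cv2.cvtColor(f['color'],cv2.COLOR_RGB2GRAY); v=int(p[1])
for d in (-60,-50,-40,-30,-25,-20,-12,0,12,20,25): print(d,''.join('#' if x>140 else '+' if x>70 else '.' for x in g[v+d,280:356]))
E
```

```text
32.9333 [441.8 306.  163. ] [ 1.7984e+02 -4.0000e-02  1.0837e+02] [-0.4  0.   0.5] 54.8 [33.5 17.1 99.2 -0.  63.5 15.1]
tool dx 0.5 dy 0.4 mm dz 114.5 wz -0.002
[317.06010819 207.36812474]
-60 ............................................................................
-50 ............................................................................
-40 ............................................................................
-30 .....######........#########+..................++#########+.....+######+....
-25 .....#######......##########++.................++########+.......######+....
-20 .....#######################++.+++++...........+++#####################+....
-12 .....######+......+#####################################+.......+#####++++++
0 +++++++++++++++++++++++##############################+++++++++++++++++++++++
12 +++++++++++++++++++++++##############################+++++++++++++++++++++++
20 ++++++++++++++++++++++++++++++++++++++++++++++++++++++++++++++++++++++++++++
25 ++++++++++++++++++++++++++++++++++++++++++++++++++++++++++++++++++++++++++++
```

Request:
move_arm([
  {"tx": 0,"ty": 0,"tz": 3.6,"wx": 0,"wy": 0,"wz": 0},
  {"tx": 0,"ty": 0,"tz": 3.6,"wx": 0,"wy": 0,"wz": 0},
  {"tx": 0,"ty": 0,"tz": 3.0,"wx": 0,"wy": 0,"wz": 0},
  {"tx": 0,"ty": 0,"tz": 1.2,"wx": 0,"wy": 0,"wz": 0},
  {"tx": 0,"ty": 0,"tz": 0,"wx": 0,"wy": 0,"wz": 0},
  {"tx": 0,"ty": 0,"tz": 0,"wx": 0,"wy": 0,"wz": 0},
  {"tx": 0,"ty": 0,"tz": 0,"wx": 0,"wy": 0,"wz": 0},
])

```text
time_s: 33.57
ee_pos: [442.5, 306.4, 49.3]
ee_rot: [179.8, -0.1, 108.5]
force: [-0.4, 0.8, 0.4]
gripper_width: 54.9
gripper_force: 0.0
```

Request:
move_arm([
  {"tx": 0,"ty": 0,"tz": 0,"wx": 0,"wy": 0,"wz": 0},
  {"tx": 0,"ty": 0,"tz": 0,"wx": 0,"wy": 0,"wz": 0},
  {"tx": 0,"ty": 0,"tz": 0,"wx": 0,"wy": 0,"wz": 0},
  {"tx": 0,"ty": 0,"tz": 0,"wx": 0,"wy": 0,"wz": 0},
  {"tx": 0,"ty": 0,"tz": 0,"wx": 0,"wy": 0,"wz": 0},
  {"tx": 0,"ty": 0,"tz": 0,"wx": 0,"wy": 0,"wz": 0},
  {"tx": 0,"ty": 0,"tz": 0,"wx": 0,"wy": 0,"wz": 0},
], gripper=1.5, force=15)

```text
time_s: 34.15
ee_pos: [441.0, 305.7, 47.6]
ee_rot: [180.0, -0.0, 108.5]
force: [-0.3, 0.2, 3.3]
gripper_width: 25.7
gripper_force: 15.0
```

Request:
move_arm([
  {"tx": 0,"ty": 0,"tz": -3,"wx": 0,"wy": 0,"wz": 0},
  {"tx": 0,"ty": 0,"tz": -4,"wx": 0,"wy": 0,"wz": 0.094},
  {"tx": 0,"ty": 0,"tz": -4,"wx": 0,"wy": 0,"wz": 0.094},
  {"tx": 0,"ty": 0,"tz": -4,"wx": 0,"wy": 0,"wz": 0.094},
  {"tx": 0,"ty": 0,"tz": -4,"wx": 0,"wy": 0,"wz": 0},
  {"tx": 0,"ty": 0,"tz": -3,"wx": 0,"wy": 0,"wz": 0},
])

```text
time_s: 34.65
ee_pos: [440.9, 305.6, 270.4]
ee_rot: [179.9, -0.1, 92.3]
force: [1.6, 0.4, -1.4]
gripper_width: 26.2
gripper_force: 15.0
```

Request:
move_arm([
  {"tx": -3.785,"ty": 1.228,"tz": 0,"wx": 0,"wy": 0,"wz": 0},
  {"tx": -3.785,"ty": 1.228,"tz": 0,"wx": 0,"wy": 0,"wz": 0},
  {"tx": -3.785,"ty": 1.228,"tz": 0,"wx": 0,"wy": 0,"wz": 0},
  {"tx": -3.785,"ty": 1.228,"tz": 0,"wx": 0,"wy": 0,"wz": 0},
  {"tx": -3.785,"ty": 1.228,"tz": 0,"wx": 0,"wy": 0,"wz": 0},
  {"tx": -3.785,"ty": 1.228,"tz": 0,"wx": 0,"wy": 0,"wz": 0},
  {"tx": -3.785,"ty": 1.228,"tz": 0,"wx": 0,"wy": 0,"wz": 0},
  {"tx": -3.785,"ty": 1.228,"tz": 0,"wx": 0,"wy": 0,"wz": 0},
  {"tx": -3.785,"ty": 1.228,"tz": 0,"wx": 0,"wy": 0,"wz": 0},
  {"tx": -3.785,"ty": 1.228,"tz": 0,"wx": 0,"wy": 0,"wz": 0},
  {"tx": -3.785,"ty": 1.228,"tz": 0,"wx": 0,"wy": 0,"wz": 0},
  {"tx": -3.785,"ty": 1.228,"tz": 0,"wx": 0,"wy": 0,"wz": 0},
])

```text
time_s: 35.65
ee_pos: [606.5, -144.3, 266.5]
ee_rot: [-179.9, -0.0, 92.3]
force: [0.1, 0.3, -0.3]
gripper_width: 25.7
gripper_force: 15.0
```

Request:
move_arm([
  {"tx": -3.785,"ty": 1.228,"tz": 0,"wx": 0,"wy": 0,"wz": 0},
  {"tx": 0,"ty": 0,"tz": 0,"wx": 0,"wy": 0,"wz": 0},
  {"tx": 0,"ty": 0,"tz": 0,"wx": 0,"wy": 0,"wz": 0},
  {"tx": 0,"ty": 0,"tz": 0,"wx": 0,"wy": 0,"wz": 0},
])

```text
time_s: 35.98
ee_pos: [619.9, -179.3, 266.3]
ee_rot: [-179.9, -0.1, 92.3]
force: [-0.2, 1.3, -1.7]
gripper_width: 25.8
gripper_force: 15.0
```

```bash
python3 - <<'E'
from h import *
st(); rel([620.4,-180,165.6],92.3); snap('top','top11'); snap('scene','scene11')
E
```

```text
35.9833 [ 619.9 -179.3  266.3] [-1.7989e+02 -7.0000e-02  9.2320e+01] [-0.2  1.3 -1.7] 25.8 [-17.2  23.5  74.2   0.   82.4 -19.5]
tool dx -0.7 dy 0.5 mm dz 100.7 wz 0.000
```

Request:
move_arm([
  {"tx": 0,"ty": 0,"tz": 2.0,"wx": 0,"wy": 0,"wz": 0},
  {"tx": 0,"ty": 0,"tz": 2.0,"wx": 0,"wy": 0,"wz": 0},
  {"tx": 0,"ty": 0,"tz": 2.0,"wx": 0,"wy": 0,"wz": 0},
  {"tx": 0,"ty": 0,"tz": 2.0,"wx": 0,"wy": 0,"wz": 0},
  {"tx": 0,"ty": 0,"tz": 1.2,"wx": 0,"wy": 0,"wz": 0},
  {"tx": 0,"ty": 0,"tz": 0.5,"wx": 0,"wy": 0,"wz": 0},
  {"tx": 0,"ty": 0,"tz": 0.3,"wx": 0,"wy": 0,"wz": 0},
  {"tx": 0,"ty": 0,"tz": 0.2,"wx": 0,"wy": 0,"wz": 0},
  {"tx": 0,"ty": 0,"tz": 0.1,"wx": 0,"wy": 0,"wz": 0},
  {"tx": 0,"ty": 0,"tz": 0,"wx": 0,"wy": 0,"wz": 0},
  {"tx": 0,"ty": 0,"tz": 0,"wx": 0,"wy": 0,"wz": 0},
  {"tx": 0,"ty": 0,"tz": 0,"wx": 0,"wy": 0,"wz": 0},
])

```text
time_s: 37.08
ee_pos: [620.9, -179.5, 165.5]
ee_rot: [179.9, 0.0, 92.3]
force: [-0.9, 2.0, 3.3]
gripper_width: 25.9
gripper_force: 15.0
```

Request:
move_arm([
  {"tx": 0,"ty": 0,"tz": 0,"wx": 0,"wy": 0,"wz": 0},
  {"tx": 0,"ty": 0,"tz": 0,"wx": 0,"wy": 0,"wz": 0},
  {"tx": 0,"ty": 0,"tz": 0,"wx": 0,"wy": 0,"wz": 0},
  {"tx": 0,"ty": 0,"tz": 0,"wx": 0,"wy": 0,"wz": 0},
  {"tx": 0,"ty": 0,"tz": 0,"wx": 0,"wy": 0,"wz": 0},
  {"tx": 0,"ty": 0,"tz": -0.8,"wx": 0,"wy": 0,"wz": 0},
  {"tx": 0,"ty": 0,"tz": -2,"wx": 0,"wy": 0,"wz": 0},
  {"tx": 0,"ty": 0,"tz": -3,"wx": 0,"wy": 0,"wz": 0},
  {"tx": 0,"ty": 0,"tz": -3,"wx": 0,"wy": 0,"wz": 0},
], gripper=5.5)

```text
time_s: 37.83
ee_pos: [619.9, -179.6, 253.0]
ee_rot: [-179.9, -0.0, 92.3]
force: [0.7, 0.0, 0.8]
gripper_width: 54.8
gripper_force: 0.0
```

Request:
move_arm([
  {"tx": -2.6,"ty": -2.8,"tz": 0,"wx": 0,"wy": 0,"wz": 0},
  {"tx": -2.6,"ty": -2.8,"tz": 0,"wx": 0,"wy": 0,"wz": 0},
  {"tx": -2.6,"ty": -2.8,"tz": 0,"wx": 0,"wy": 0,"wz": 0},
  {"tx": -2.6,"ty": -2.8,"tz": 0,"wx": 0,"wy": 0,"wz": 0},
  {"tx": -2.6,"ty": -2.8,"tz": 0,"wx": 0,"wy": 0,"wz": 0},
  {"tx": -2.6,"ty": -2.8,"tz": 0,"wx": 0,"wy": 0,"wz": 0},
  {"tx": -2.6,"ty": -2.8,"tz": 0,"wx": 0,"wy": 0,"wz": 0},
  {"tx": -2.6,"ty": -2.8,"tz": 0,"wx": 0,"wy": 0,"wz": 0},
  {"tx": -2.6,"ty": -2.8,"tz": 0,"wx": 0,"wy": 0,"wz": 0},
  {"tx": -2.6,"ty": -2.8,"tz": 0,"wx": 0,"wy": 0,"wz": 0},
  {"tx": 0,"ty": 0,"tz": 0,"wx": 0,"wy": 0,"wz": 0},
  {"tx": 0,"ty": 0,"tz": 0,"wx": 0,"wy": 0,"wz": 0},
])

```text
time_s: 38.83
ee_pos: [350.0, -452.2, 252.8]
ee_rot: [180.0, 0.0, 92.1]
force: [-0.2, 0.4, 0.0]
gripper_width: 54.6
gripper_force: 0.0
```

```bash
python3 - <<'E'
from h import *
st(); snap('top','top12'); snap('scene','scene12')
a=cv2.resize(cv2.imread('pics/top12.png')[75:275,140:500],None,fx=2.2,fy=2.2,interpolation=cv2.INTER_CUBIC)[:330]
b=cv2.resize(cv2.imread('pics/scene12.png')[150:350,150:510],None,fx=2.2,fy=2.2,interpolation=cv2.INTER_CUBIC)[100:360]
cv2.imwrite('pics/f.png',np.vstack([a,b])); print(a.shape,b.shape)
E
```

```text
38.8333 [ 350.  -452.2  252.8] [1.7996e+02 3.0000e-02 9.2130e+01] [-0.2  0.4  0. ] 54.6 [-53.4  16.8  86.2   0.   76.9 -55.6]
(330, 792, 3) (260, 792, 3)
```

View pics/f.png

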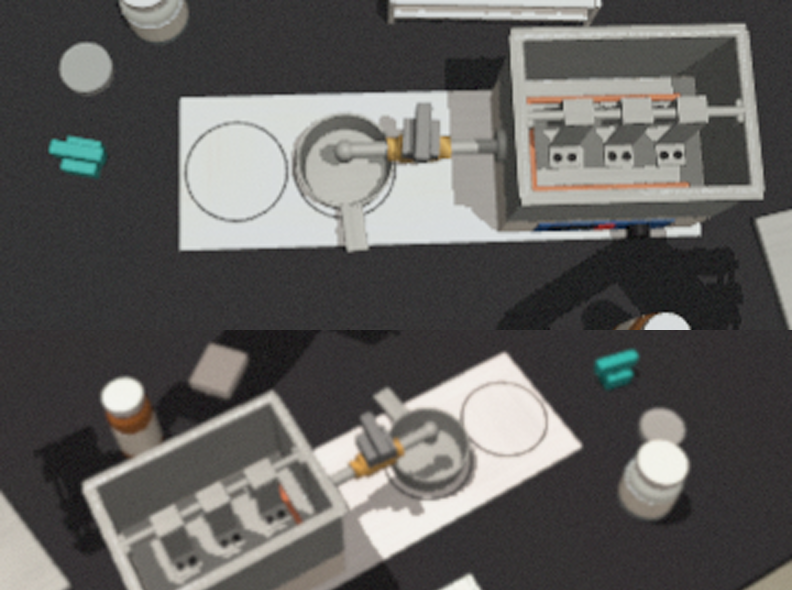

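The final view shows three racks hanging at (578,112), (636,109) and (693,110), the pan on the spout ring with rim centre at about (344,164), and the handle across the pipe. I'll check the pan position and use the last picture to look for any overlooked rack.

```bash
python3 - <<'E'
from m2 import *
f=load('top12');F=load('scene12')
p=lambda u,v:(f,140+u/2.2,75+v/2.2); s=lambda u,v:(F,150+u/2.2,150+(v-330+100)/2.2)
print('rim',atz(*p(345,165),49),tri(p(345,165),s(428,450)),'target',(610.7,50.4))
print('crowns',[atz(*p(*q),193) for q in [(578,112),(636,109),(693,110)]])
a=cv2.imread('pics/top12.png');b=cv2.imread('pics/scene12.png')
cv2.imwrite('pics/g.png',np.vstack([a[200:],b[:390]]))
E
```

```text
rim [600.9  47.2  49. ] (array([608.2,  49.2,  25.3]), [2.182703235518701, 2.1827032355186744]) target (610.7, 50.4)
crowns [array([ 618.9, -178.8,  193. ]), array([ 622.9, -235.9,  193. ]), array([ 622.9, -292. ,  193. ])]
```

View pics/g.png

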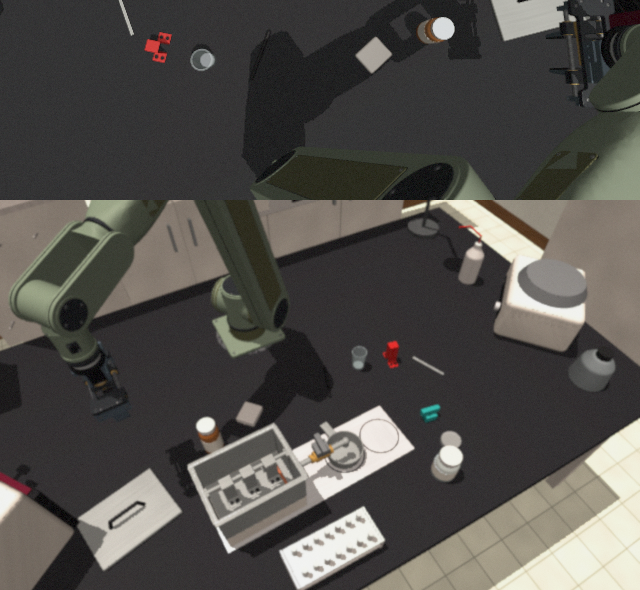

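No rack is left over: only the red decoy, beaker and bottle remain, all standing. I'll cross-check the pan offset by comparing before and after with the same features.

```bash
python3 - <<'E'
from m2 import *
f=load('top12');p=lambda u,v:(f,140+u/2.2,75+v/2.2)
print('rim before (same estimator)',atz(*t1(332,203),49),'wrist said 614.5,172')
print('lugend before',atz(*t1(344,327),44),'after',atz(*p(356,248),44))
# fit rim / ring by reprojecting the model: score dark ring mask
import itertools
T12=cv2.cvtColor(f['color'],cv2.COLOR_RGB2GRAY).astype(float)
def circ(c,r,z): 
    t=np.linspace(0,2*np.pi,120); return np.array([proj(f,[c[0]+r*np.cos(a),c[1]+r*np.sin(a),z]) for a in t])
def edge(c,r,z):
    i=circ(c,r-3,z);o=circ(c,r+3,z); s=lambda q:cv2.remap(T12.astype(np.float32),q[:,0].astype(np.float32)[None],q[:,1].astype(np.float32)[None],1)[0]
    return np.mean(np.abs(s(o)-s(i)))
best=max((edge((x,y),55,49),x,y) for x in range(592,628,2) for y in range(36,64,2)); print('rim fit',best)
best=max((edge((x,y),46,6),x,y) for x in range(592,628,2) for y in range(36,64,2)); print('floor fit',best)
E
```

```text
rim before (same estimator) [610.6 168.6  49. ] wrist said 614.5,172
lugend before [512.4 156.9  44. ] after [508.4  34.   44. ]
rim fit (np.float32(56.527508), 606, 52)
floor fit (np.float32(53.811897), 610, 48)
```

```bash
python3 -c "
from workcell import env
print(env.job_done())"
```

```text
the job is handed in; nothing more can be done
None
```

I handed the job in at about 39 s of robot time, with no verdict returned: the pan is on the spout ring (est. within 5 mm), the T-handle is home and turned to the closed stop, all three racks hang on the bar, and the beaker and bottle are standing.

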